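Put away the dried washing-up

TASK

The washing-up beside the sink is dry: put each thing where its kind lives. The pink tumbler and the green bowl go side by side on the oak crockery tray, standing upright and set down gently, not dropped; the wooden spoon goes flat in the dark steel utensil tray; the scrubbing brush (bristles down) and the bar of soap lie flat beside each other on the floor of the white enamel sink tidy. Leave the amber soap bottle and the herb pot where they stand.

Things in the scene. Friction and masses are not known exactly. Their poses are not given: they have to be found in the camera images.
- tumbler_centre (a point): Pink speckled stoneware tumbler, open top, standing upright on the counter, 76 mm tall, outer diameter 50 at the foot widening to 58 at the rim, wall 4, about 0.15 kg. The point is its centre, 38 above the underside; z points up.
- bowl_centre (a point): Mint-green speckled dipping bowl, open top, standing upright on the counter, 44 mm tall, outer diameter 42 at the foot, 59 at 14 above it and 64 at the rim, wall 4, about 0.13 kg; grasp it across the upper part. The point is its centre, 22 above the underside; z points up.
- spoon_centre (a point): Beech wooden spoon lying flat on the counter, 204 mm long, 12 high. The point is its balance point, 6 above the underside, on the straight round handle 12 thick; x points along the spoon to its oval head (head 58 long, 39 wide, 11 thick). From this point it reaches 79 to the head's end and 125 to the handle's end; the bare handle reaches from 125 behind the point to 21 ahead of it. z points up. Weighs about 35 g.
- brush_centre (a point): Scrubbing brush lying bristles down: a wooden block 90 mm (x) by 44 (y) by 18 thick with stiff dark-brown coir bristles 20 long under it (82 by 36); 38 high in all, about 85 g. Grasp it by the wood. The point is its centre, 19 above the underside; z points up.
- soap_centre (a point): Honey-yellow bar of hard soap lying flat, 76 mm (x) by 50 (y) by 26 high, rounded edges, about 0.1 kg. The point is its centre, 13 above the underside; z points up.
- crockery_tray: Oak crockery tray with brass end handles, fixed on the counter, open top: outside 240 mm (x) by 116 (y) by 26 high, walls and floor 6 thick, so inside 228 by 104. The handles reach 17 beyond each end. Origin at the centre of its underside, x along its length.
- utensil_tray: Dark steel utensil tray, dark grey all over, fixed on the counter, open top: outside 262 mm (x) by 112 (y) by 30 high, walls and floor 6 thick, so inside 250 by 100. Origin at the centre of its underside, x along its length.
- sink_tidy: White enamel sink tidy with a blue rim and dark drain holes in its floor (too small for anything to fall through), fixed on the counter, open top: outside 240 mm (x) by 116 (y) by 30 high, walls and floor 6 thick, so inside 228 by 104. Origin at the centre of its underside, x along its length.
- soap_bottle_centre (a point): Amber pump bottle of washing-up soap, 62 mm in diameter, 161 tall, its black spout reaching 42 out from the axis, a bystander standing loose on the counter: leave alone. The point is on its axis, 60 above the counter.
- herb_pot_centre (a point): Terracotta pot of green herbs, 94 mm in diameter, pot 76 tall and about 125 with its leaves, a bystander standing loose on the counter: leave alone. The point is on its axis, 38 above the counter.
Mind the look-alikes: they are no part of the job. Of the things shaped like the part that bears spoon_centre, the wooden one is meant.

How it is judged:
By the outcome, as a careful person would: the job done as asked, in the order asked, and still so for the second after the job is handed in, with the robot touching nothing.
It also fails if it takes over 138 s, if anything falls off the work surface, if the arm or the gripper's body presses on something with over 40 N, if the wrist force passes 120 N, or if a joint passes its speed limit or range.

ROBOT

A 6-joint arm with a two-finger parallel gripper is mounted at the origin on the work surface. World frame = base frame: x ahead of the robot, y to its left, z up, the work surface at z = 0. Lengths are in m, angles in rad, forces in N, time in s.
With the tool pointing down it reaches from about 0.3 to 0.775 m from the base axis. Payload 14.6 kg.
Tool frame: the origin (TCP) lies midway between the tips of the shut fingers; the grasp point (between the pads) lies 19 mm behind it (ctrl.pinch_z is the distance from the TCP to the grasp point, in m); z points along the fingers, y is the line along which they close (so a half turn about z gives the same grasp; the last joint's range is limited). The gripper opens to 94 mm and grips with 3 to 60 N. Pads are 16 mm wide; open, the fingers measure 119 mm over their backs; the gripper's body (75 mm by 177 mm) begins 78 mm behind the grasp point.
Start: joints at [-1.173, 0.3, 1.521, -0, 1.321, -0.067], TCP at [0.247, -0.492, 0.17] pointing down, gripper open.
Joint ranges: [-3.03, 3.03], [-0.79, 2.21], [0.23, 2.52], [-1.04, 4.18], [0, 3.07], [-2.55, 2.55]. Speed limits (rad/s): [2.22, 2.22, 2.57, 3.14, 3.14, 3.14].

INTERFACE

Orientations are given as [roll, pitch, yaw] about the fixed x, y, z axes, in that order (R = Rz(yaw) Ry(pitch) Rx(roll)).
In Python, from station import ctrl gives the robot as it stands.
- The arm moves only by the tool jog_arm, never from a script. Its argument "motion" is a list of rows, each a list of 7 numbers: the shift along the tool's x, y, z in m, then the turn, a rotation vector about the tool's x, y, z in rad, then the opening, from -1 (shut) to 1 (fully open). In form: [[tx, ty, tz, rx, ry, rz, gripper], ...]. A call has 1 to 5 rows; each row shifts and turns the commanded pose from where the row before left it, along the tool's axes as they then stand; what a row does not reach is not made up. A row lasts 1/10 s, in which the tool goes at most 50 mm and 8.59 degrees, less where a joint would pass 70% of its speed; a pose out of reach is approached as far as the arm can. A call is refused whole if a number of a shift passes 0.05 or a number of a turn 0.15, either way. A call with a gripper value outside its range is refused whole. The fingers move at their own pace and stop on an object; "squeeze" is the grip in N (left out, the last holds). Time passes only in rows, so rows that do not move let the fingers close. It gives the time, the measured TCP pose, the force, the opening and the grip force at its end, in the units of the state.
- ctrl.get_obs(): the state, without advancing time (a new reading comes with each control period).
- ctrl.camera(name): name is "scene" or "top" or "wrist"; returns the picture (480x640x3 uint8, red, green, blue); there is no depth.
- ctrl.camera_model(name): a dict with "intrinsics" (3x3 intrinsics, pixels), "k1" (the pictures are not rectified: a ray, as slopes to the right and down, at radius r is drawn at 1 + k1 r^2 times it, then the intrinsics apply), "rvec" (rotation vector, rad) and "tvec" (3), from world to camera coordinates, as OpenCV has them. Camera axes: x right, y down, z forward; pixel columns grow to the right and rows downward; lengths in m; the calibration is good to about 2 mm. A picture is of the moment at which its call begins: read the wrist's pose just before it. camera_model takes no time and is no camera call; for the wrist camera it gives the pose at the moment of the call.
- ctrl.hand_in(): hands the job in; it is judged then, once.
The state is a dict: "time_s": time; "qpos": joint angles; "joint_vel": joint speeds; "tau": joint torques, N m; "ee_pos": TCP position; "eef_rot": TCP orientation; "force": force on the tool from outside, world axes, zero at the start; "moment": the same for the moment, N m; "grip_width": finger opening in m; "grip_force": force on a finger pad.
Only numpy, scipy, OpenCV 4.12 (cv2) and the standard library are available. Lean on these libraries where they do the work, as an engineer would, in place of code of your own. Each camera call takes 0.05 s, during which the arm holds its last target. There are 200 camera calls.

## Working session

There is one attempt and no reset: what is moved stays moved. The work goes in short steps, Python scripts to look and compute and a tool call to move; the robot and the scene stay as the last step left them, time stands still between calls to the robot, and variables do not carry over. Pictures are saved under pics/ and viewed, at most 17 in all, crops included, and the job is handed in when it is done.

Besides the shell and the picture viewer there is one more tool, called as a command line: name --pt "numbers of a row" for each row, then --argument value for the rest. jog_arm: Moves the arm, as the interface text tells. Its arguments: {"type":"object","properties":{"motion":{"type":"array"},"squeeze":{"type":"number"}},"required":["motion"]}

```bash
ls; mkdir -p pics; cat > h.py <<'E'
import numpy as np, cv2
from station import ctrl
def ray(m,uv):
    K=np.array(m["intrinsics"],float);k=m["k1"]
    uv=np.atleast_2d(np.array(uv,float))
    d=np.c_[(uv[:,0]-K[0,2])/K[0,0],(uv[:,1]-K[1,2])/K[1,1]]
    s=d.copy()
    for _ in range(20): s=d/(1+k*(s**2).sum(1,keepdims=True))
    R=cv2.Rodrigues(np.array(m["rvec"],float))[0];t=np.array(m["tvec"],float).ravel()
    return -R.T@t, np.c_[s,np.ones(len(s))]@R
def plane(m,uv,z):
    c,d=ray(m,uv); return c+d*((z-c[2])/d[:,2])[:,None]
def tri(ms,uvs):
    A=np.zeros((3,3));b=np.zeros(3)
    for m,uv in zip(ms,uvs):
        c,d=ray(m,uv);d=d[0]/np.linalg.norm(d[0]);P=np.eye(3)-np.outer(d,d);A+=P;b+=P@c
    return np.linalg.solve(A,b)
def snap(n,f):
    m=ctrl.camera_model(n);im=ctrl.camera(n)
    cv2.imwrite('pics/'+f+'.png',im[:,:,::-1]);return m,im
E
python3 - <<'E'
from h import *
import pickle
o=ctrl.get_obs();print(o["time_s"],o["ee_pos"],o["eef_rot"],ctrl.pinch_z)
d={}
for n in ("scene","top"):
    d[n]=snap(n,n+"0");m=d[n][0];c,_=ray(m,[320,240]);print(n,c,m)
pickle.dump(d,open("d.pkl","wb"))
E
```

```text
pics
0.0 [ 0.24642594 -0.49136863  0.16898078] [-3.14042852e+00 -1.18646285e-04  4.64761900e-01] 0.0188
scene [1.18517501 0.46866465 0.95465921] {'intrinsics': array([[439.27149446,   0.        , 321.26542611],
       [  0.        , 439.27149446, 236.49263904],
       [  0.        ,   0.        ,   1.        ]]), 'k1': -0.03908471135391363, 'rvec': array([ 1.17578467,  2.42475561, -0.89846288]), 'tvec': array([ 0.3700184 , -0.30652116,  1.51815405])}
top [ 0.48340242 -0.00180994  1.60550309] {'intrinsics': array([[599.54558781,   0.        , 318.83601733],
       [  0.        , 599.54558781, 236.00962247],
       [  0.        ,   0.        ,   1.        ]]), 'k1': -0.05192059484199817, 'rvec': array([ 2.14569592, -2.20316476,  0.06930609]), 'tvec': array([0.03545205, 0.60679243, 1.56264758])}
```

View pics/scene0.png

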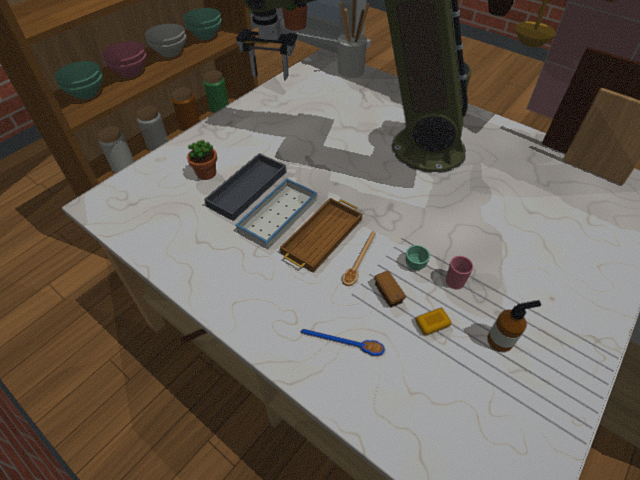

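View pics/top0.png

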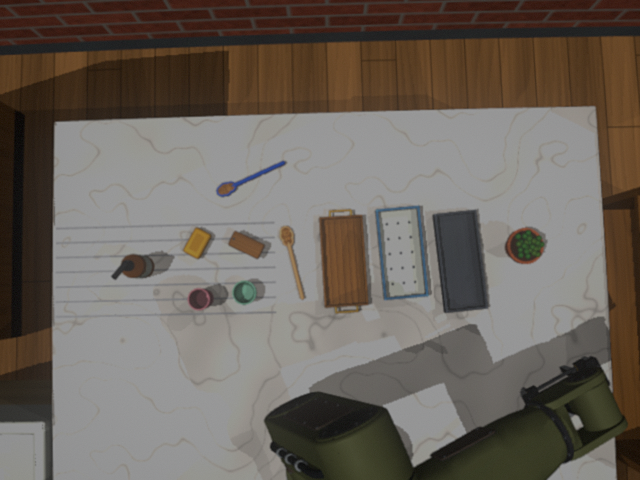

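The top view shows the wooden spoon at (293,262), the tumbler (201,298), the bowl (245,292), the brush (247,243) and the soap (198,242). The trays are oak (345,260), white (403,252) and steel (460,260). The bystanders are the bottle (137,265) and the pot (525,245).

Spoon candidates: plain beech at top (293,262) / scene (360,258), and blue-handled at top (250,178) / scene (345,343). I choose the beech one, since the other is a blue look-alike.

```bash
cat > seg.py <<'E'
from h import *
H={'tumbler':((160,60,40),(179,255,255)),'bowl':((65,60,40),(90,255,255)),'soap':((20,150,90),(30,255,255)),'brush':((5,80,30),(19,255,200)),'spoon':((8,60,90),(22,255,255)),'oak':((5,80,40),(19,255,255)),'blue':((95,80,60),(115,255,255)),'steel':((100,20,20),(130,90,110))}
def seg(im,name,roi):
    x0,y0,x1,y1=roi
    hsv=cv2.cvtColor(im,cv2.COLOR_RGB2HSV);a,b=H[name]
    k=cv2.inRange(hsv,a,b);z=np.zeros_like(k);z[y0:y1,x0:x1]=k[y0:y1,x0:x1]
    c=cv2.findContours(z,cv2.RETR_EXTERNAL,cv2.CHAIN_APPROX_NONE)[0]
    return max(c,key=cv2.contourArea)[:,0,:] if c else None
E
python3 - <<'E'
from seg import *
import pickle
d=pickle.load(open("d.pkl","rb"))
T={'tumbler':(180,280,225,320),'bowl':(228,275,262,310),'soap':(180,222,215,262),'brush':(222,225,270,260),'spoon':(275,220,312,305),'oak':(315,200,373,315),'blue':(372,200,432,302),'steel':(428,200,492,318)}
S={'tumbler':(440,250,480,295),'bowl':(400,240,435,275),'soap':(405,300,460,340),'brush':(368,265,412,310),'spoon':(338,228,380,290),'oak':(276,195,366,275),'blue':(230,172,322,248),'steel':(200,150,290,222)}
mt,it=d['top'];ms,is_=d['scene']
Z={'tumbler':.076,'bowl':.044,'soap':.026,'brush':.038,'spoon':.008,'oak':.026,'blue':.03,'steel':.03}
for n in T:
    ct=seg(it,n,T[n]);cs=seg(is_,n,S[n])
    rt=cv2.minAreaRect(ct);rs=cv2.minAreaRect(cs)
    w=plane(mt,ct,Z[n]).astype(np.float32)
    r=cv2.minAreaRect(w[:,:2]);b=cv2.boxPoints(r);e=[b[1]-b[0],b[2]-b[1]];L=max(e,key=np.linalg.norm)
    p=tri([mt,ms],[rt[0],rs[0]])
    rs2=cv2.minAreaRect(plane(ms,cs,Z[n]).astype(np.float32)[:,:2])
    print(n,'top',np.round(r[0],3),np.round(r[1],3),'yaw %.1f'%np.degrees(np.arctan2(L[1],L[0])),'| tri',p.round(3),'| scene',np.round(rs2[0],3),np.round(rs2[1],3),len(ct),len(cs))
E
```

```text
Traceback (most recent call last):
cv2.error: OpenCV(4.12.0) /io/opencv/modules/imgproc/src/convhull.cpp:143: error: (-215:Assertion failed) total >= 0 && (depth == CV_32F || depth == CV_32S) in function 'convexHull'
```

```bash
cat > m0.py <<'E'
from seg import *
import pickle
d=pickle.load(open("d.pkl","rb"))
T={'tumbler':(180,280,225,320),'bowl':(228,275,262,310),'soap':(180,222,215,262),'brush':(222,225,270,260),'spoon':(275,220,312,305),'oak':(315,200,373,315),'blue':(372,200,432,302),'steel':(428,200,492,318)}
S={'tumbler':(440,250,480,295),'bowl':(400,240,435,275),'soap':(405,300,460,340),'brush':(368,265,412,310),'spoon':(338,228,380,290),'oak':(276,195,366,275),'blue':(230,172,322,248),'steel':(200,150,290,222)}
mt,it=d['top'];ms,is_=d['scene']
Z={'tumbler':.076,'bowl':.044,'soap':.026,'brush':.038,'spoon':.008,'oak':.026,'blue':.03,'steel':.03}
c32=lambda a:np.ascontiguousarray(a[:,:2],dtype=np.float32)
for n in T:
    ct=seg(it,n,T[n]);cs=seg(is_,n,S[n])
    rt=cv2.minAreaRect(ct);rs=cv2.minAreaRect(cs)
    r=cv2.minAreaRect(c32(plane(mt,ct,Z[n])));b=cv2.boxPoints(r);e=[b[1]-b[0],b[2]-b[1]];L=max(e,key=np.linalg.norm)
    p=tri([mt,ms],[rt[0],rs[0]])
    rs2=cv2.minAreaRect(c32(plane(ms,cs,Z[n])))
    print(n,'top',np.round(r[0],3),np.round(r[1],3),'yaw %.1f'%np.degrees(np.arctan2(L[1],L[0])),'| tri',p.round(3),'| scene',np.round(rs2[0],3),np.round(rs2[1],3),len(ct),len(cs))
E
python3 m0.py
python3 - <<'E'
import cv2
a=cv2.imread('pics/top0.png')[140:320,170:500]
cv2.imwrite('pics/crop0.png',cv2.resize(a,None,fx=2.4,fy=2.4,interpolation=cv2.INTER_CUBIC))
E
```

```text
tumbler top [0.452 0.327] [0.059 0.053] yaw 88.7 | tri [0.452 0.333 0.044] | scene [0.476 0.339] [0.106 0.055] 63 83
bowl top [0.465 0.217] [0.057 0.058] yaw -73.0 | tri [0.464 0.22  0.03 ] | scene [0.475 0.222] [0.079 0.06 ] 134 65
soap top [0.598 0.346] [0.04  0.065] yaw -30.0 | tri [0.599 0.348 0.017] | scene [0.604 0.349] [0.048 0.072] 115 79
brush top [0.589 0.211] [0.087 0.04 ] yaw 63.2 | tri [0.59  0.213 0.025] | scene [0.598 0.216] [0.095 0.051] 81 94
spoon top [0.541 0.096] [0.198 0.037] yaw 8.1 | tri [0.54  0.097 0.   ] | scene [0.542 0.086] [0.202 0.038] 153 116
oak top [ 0.542 -0.043] [0.242 0.115] yaw 2.0 | tri [ 0.541 -0.044  0.005] | scene [ 0.546 -0.035] [0.257 0.125] 261 198
blue top [ 0.559 -0.197] [0.237 0.115] yaw 3.7 | tri [ 0.559 -0.199  0.024] | scene [ 0.56  -0.195] [0.241 0.116] 262 163
steel top [ 0.535 -0.346] [0.25  0.105] yaw 4.6 | tri [ 0.536 -0.351  0.016] | scene [ 0.542 -0.339] [0.275 0.13 ] 701 353
```

View pics/crop0.png

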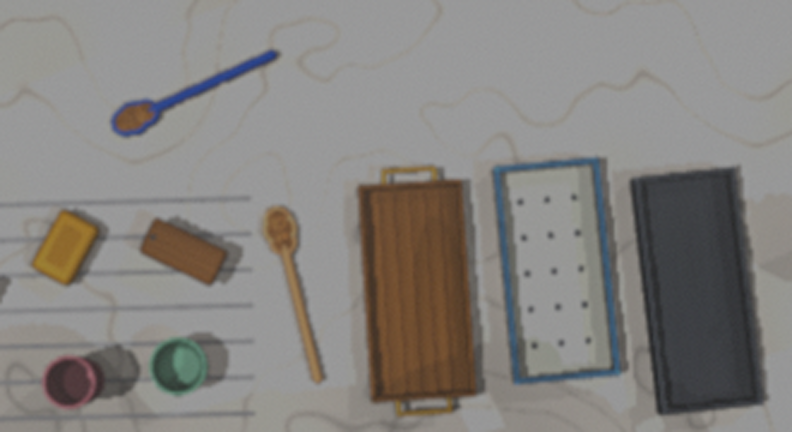

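The close crop confirms the choice: the plain beech spoon is the target at crop (290,290). The decoy is at (195,95), blue all over with a brown bowl. I turn the tool to yaw 90° (tool x = +y, tool y = +x) and head for the tumbler.

jog_arm --pt "0 0 -0.016 0 0 -0.14 1" --pt "0 0 -0.016 0 0 -0.14 1" --pt "0 0 -0.016 0 0 -0.14 1" --pt "0 0 -0.016 0 0 -0.14 1" --pt "0 0 -0.016 0 0 -0.14 1"

```text
time_s: 0.6
ee_pos: [0.2465, -0.4915, 0.2499]
eef_rot: [-3.141, -0.0, 1.171]
force: [0.0, -0.0, -0.3]
grip_width: 0.0941
grip_force: 0.0
```

jog_arm --pt "0 0 0 0 0 -0.14 1" --pt "0 0 0 0 0 -0.14 1" --pt "0 0 0 0 0 -0.14 1" --pt "0 0 0 0 0 -0.126 1" --pt "0.02 0.02 0 0 0 0 1"

```text
time_s: 1.1
ee_pos: [0.2624, -0.4699, 0.2487]
eef_rot: [-3.141, -0.001, 1.714]
force: [0.9, 0.6, 0.3]
grip_width: 0.0935
grip_force: 0.0
```

jog_arm --pt "0.04 0.02 0 0 0 0 1" --pt "0.04 0.02 0 0 0 0 1" --pt "0.04 0.02 0 0 0 0 1" --pt "0.04 0.02 0 0 0 0 1" --pt "0.04 0.02 0 0 0 0 1"

```text
time_s: 1.6
ee_pos: [0.3347, -0.2553, 0.2494]
eef_rot: [-3.142, -0.0, 1.71]
force: [1.0, 0.3, -0.5]
grip_width: 0.0939
grip_force: 0.0
```

jog_arm --pt "0.04 0.02 0 0 0 0 1" --pt "0.04 0.02 0 0 0 0 1" --pt "0.04 0.02 0 0 0 0 1" --pt "0.04 0.01 0 0 0 0 1" --pt "0.04 0.005 0 0 0 0 1"

```text
time_s: 2.1
ee_pos: [0.3809, -0.0467, 0.2493]
eef_rot: [-3.141, -0.0, 1.711]
force: [0.7, -0.1, 1.2]
grip_width: 0.0943
grip_force: 0.0
```

jog_arm --pt "0.04 0 0 0 0 0 1" --pt "0.04 0 0 0 0 0 1" --pt "0.04 0 0 0 0 0 1" --pt "0.04 0 0 0 0 0 1" --pt "0.02 0 0 0 0 0 1"

```text
time_s: 2.6
ee_pos: [0.355, 0.1319, 0.2494]
eef_rot: [-3.141, -0.0, 1.713]
force: [-0.5, -0.1, 0.4]
grip_width: 0.0941
grip_force: 0.0
```

jog_arm --pt "0 0 0 0 0 0.14 1" --pt "0.04 0.02 0 0 0 0 1" --pt "0.04 0.02 0 0 0 0 1" --pt "0.04 0.02 0 0 0 0 1" --pt "0.0 0.0 0 0 0 0 1"

```text
time_s: 3.1
ee_pos: [0.4165, 0.2527, 0.2477]
eef_rot: [-3.139, 0.001, 1.573]
force: [-0.7, -0.4, -0.4]
grip_width: 0.0938
grip_force: 0.0
```

```bash
python3 - <<'E'
from h import *
o=ctrl.get_obs();print(o["ee_pos"],o["eef_rot"])
import pickle
d=snap("wrist","w1");pickle.dump(d,open("w1.pkl","wb"));m=d[0]
c,r=ray(m,[[320,240],[320,400],[500,240]]);print(c,r,m['intrinsics'][0])
E
```

```text
[0.41653554 0.25266282 0.24773776] [-3.13877954e+00  9.61282893e-04  1.57334454e+00]
[0.41639686 0.31963458 0.46219868] [[ 0.00569472 -0.25547089 -0.96706815]
 [ 0.0068712  -0.63747399 -0.8747728 ]
 [ 0.44876193 -0.25490955 -0.96839831]] [412.95280696   0.         316.59000955]
```

View pics/w1.png

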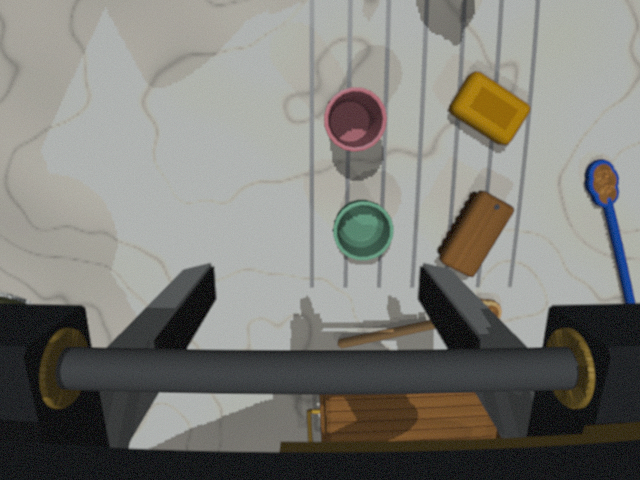

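The wrist view shows the tumbler rim at (355,120), the bowl rim (363,230), the soap (490,107) and the brush (477,233).

```bash
cat > m1.py <<'E'
from seg import *
import pickle
m,im=pickle.load(open("w1.pkl","rb"));mt,it=pickle.load(open("d.pkl","rb"))["top"]
W={'tumbler':(310,75,400,160,.076),'bowl':(320,190,405,270,.044),'soap':(440,60,540,155,.026),'brush':(430,180,525,285,.038)}
T={'tumbler':(180,280,225,320),'bowl':(228,275,262,310),'soap':(180,222,215,262),'brush':(222,225,270,260)}
c32=lambda a:np.ascontiguousarray(a[:,:2],dtype=np.float32)
for n,w in W.items():
    c=cv2.convexHull(seg(im,n,w[:4]))[:,0];ct=cv2.convexHull(seg(it,n,T[n]))[:,0]
    r=cv2.minAreaRect(c32(plane(m,c,w[4])));b=cv2.boxPoints(r);L=max([b[1]-b[0],b[2]-b[1]],key=np.linalg.norm)
    p=tri([m,mt],[cv2.minAreaRect(c)[0],cv2.minAreaRect(ct)[0]])
    print(n,np.round(r[0],4),np.round(r[1],4),'yaw %.1f'%np.degrees(np.arctan2(L[1],L[0])),'tri',p.round(3))
E
python3 m1.py
```

```text
tumbler [0.4503 0.331 ] [0.056  0.0562] yaw -62.6 tri [0.452 0.332 0.057]
bowl [0.4633 0.2194] [0.062  0.0619] yaw 74.4 tri [0.464 0.218 0.037]
soap [0.5945 0.3457] [0.0476 0.0738] yaw -29.3 tri [0.599 0.348 0.016]
brush [0.5831 0.2156] [0.0875 0.0508] yaw 63.4 tri [0.59  0.213 0.022]
```

jog_arm --pt "0.04 0.017 0 0 0 0 1" --pt "0.038 0.017 0.03 0 0 0 1" --pt "0 0 0.04 0 0 0 1" --pt "0 0 0.04 0 0 0 1" --pt "0 0 0.03 0 0 0 1"

```text
time_s: 3.65
ee_pos: [0.4485, 0.3253, 0.1081]
eef_rot: [-3.14, 0.001, 1.57]
force: [0.5, 0.2, 0.4]
grip_width: 0.0938
grip_force: 0.0
```

jog_arm --pt "0 0 0.03 0 0 0 1" --pt "0 0 0.02 0 0 0 1" --pt "0 0 0.015 0 0 0 1" --pt "0 0 0.012 0 0 0 1" --pt "0 0 0 0 0 0 1"

```text
time_s: 4.15
ee_pos: [0.4489, 0.3257, 0.0324]
eef_rot: [-3.14, 0.001, 1.57]
force: [-0.4, 0.2, 0.3]
grip_width: 0.0941
grip_force: 0.0
```

jog_arm --pt "0.005 0.002 0.001 0 0 0 1" --pt "0 0 0 0 0 0 -1" --pt "0 0 0 0 0 0 -1" --pt "0 0 0 0 0 0 -1" --pt "0 0 0 0 0 0 -1" --squeeze 14

```text
time_s: 4.65
ee_pos: [0.4515, 0.3318, 0.0326]
eef_rot: [3.141, -0.0, 1.571]
force: [0.2, 0.5, -0.1]
grip_width: 0.0651
grip_force: 0.0
```

jog_arm --pt "0 0 0 0 0 0 -1" --pt "0 0 0 0 0 0 -1" --pt "0 0 -0.01 0 0 0 -1" --pt "0 0 -0.02 0 0 0 -1" --pt "0 0 -0.03 0 0 0 -1"

```text
time_s: 5.15
ee_pos: [0.4507, 0.3312, 0.0923]
eef_rot: [-3.139, 0.001, 1.571]
force: [0.3, -0.8, -1.7]
grip_width: 0.0562
grip_force: 14.0
```

jog_arm --pt "0 0 -0.04 0 0 0 -1" --pt "0 0 -0.04 0 0 0 -1" --pt "-0.02 0 0 0 0 0 -1" --pt "-0.04 0.005 0 0 0 0 -1" --pt "-0.04 0.005 0 0 0 0 -1"

```text
time_s: 5.65
ee_pos: [0.4612, 0.2308, 0.173]
eef_rot: [3.141, -0.0, 1.572]
force: [0.8, 0.2, -1.5]
grip_width: 0.057
grip_force: 14.0
```

jog_arm --pt "-0.04 0.005 0 0 0 0 -1" --pt "-0.04 0.005 0 0 0 0 -1" --pt "-0.04 0.005 0 0 0 0 -1" --pt "-0.04 0.005 0 0 0 0 -1" --pt "-0.04 0.005 0 0 0 0 -1"

```text
time_s: 6.15
ee_pos: [0.4863, 0.0301, 0.1731]
eef_rot: [3.141, -0.0, 1.571]
force: [0.8, 0.8, -1.3]
grip_width: 0.0566
grip_force: 14.0
```

jog_arm --pt "-0.04 0 0 0 0 0 -1" --pt "-0.03 0 0 0 0 0 -1" --pt "0 0 0 0 0 0 -1" --pt "0 0 0 0 0 0 -1"

```text
time_s: 6.55
ee_pos: [0.4864, -0.0385, 0.1727]
eef_rot: [3.141, -0.0, 1.569]
force: [-0.6, 0.4, -1.3]
grip_width: 0.0564
grip_force: 14.0
```

```bash
python3 - <<'E'
from h import *
o=ctrl.get_obs();print(o["ee_pos"],o["eef_rot"])
import pickle
d=snap("wrist","w2");pickle.dump(d,open("w2.pkl","wb"))
E
```

```text
[ 0.48636298 -0.03849677  0.17273908] [ 3.14132857e+00 -1.40575710e-04  1.56944110e+00]
```

View pics/w2.png

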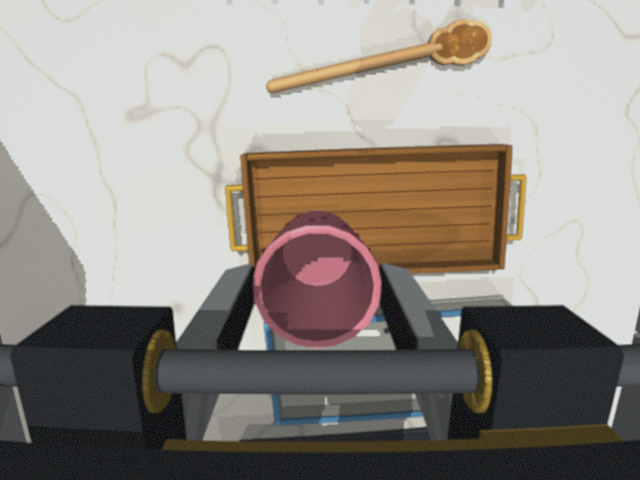

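The wrist view shows the oak tray's rim corners at (243,154), (511,145) and (508,269). The spoon runs from its handle end (268,87) to its head end (491,41).

```bash
cat > m2.py <<'E'
from seg import *
import pickle
m,im=pickle.load(open("w2.pkl","rb"));mt,it=pickle.load(open("d.pkl","rb"))["top"]
P=plane(m,[[243,154],[511,145],[508,269]],.026);print(P.round(4),'diag centre',((P[0]+P[2])/2).round(4),np.linalg.norm(P[1]-P[0]),np.linalg.norm(P[2]-P[1]),np.degrees(np.arctan2(*(P[1]-P[0])[[1,0]])))
ct=seg(it,'oak',(315,200,373,315));b=cv2.boxPoints(cv2.minAreaRect(ct));print(b)
for q in ([243,154],[511,145],[508,269]):
    uv=min(b,key=lambda u:np.linalg.norm(plane(mt,u,.026)[0]-plane(m,q,.026)[0]));print('tri',tri([m,mt],[q,uv]).round(4))
c=seg(im,'spoon',(255,15,500,100));x=plane(m,c,.006)
r=cv2.minAreaRect(np.ascontiguousarray(x[:,:2],np.float32));print('spoon',r)
h=x[x[:,0]<.55];vx,vy,x0,y0=cv2.fitLine(np.ascontiguousarray(h[:,:2],np.float32),cv2.DIST_L2,0,.01,.01).ravel()
u=np.array([vx,vy])*np.sign(vx);s=(x[:,:2]-[x0,y0])@u;print('axis',np.degrees(np.arctan2(u[1],u[0])),'ends',s.min(),s.max(),'balance',np.array([x0,y0])+u*(s.min()+.125),np.array([x0,y0])+u*(s.max()-.079))
E
python3 m2.py
```

```text
[[ 0.4221  0.0103  0.026 ]
 [ 0.6558  0.0187  0.026 ]
 [ 0.665  -0.0953  0.026 ]] diag centre [ 0.5435 -0.0425  0.026 ] 0.23390969495624633 0.11436866456726771 2.059544566660783
[[318.8417  215.8884 ]
 [362.46933 213.2443 ]
 [368.03384 305.05856]
 [324.40622 307.70267]]
tri [0.4178 0.0095 0.0027]
tri [0.6624 0.0182 0.012 ]
tri [ 0.6656 -0.097   0.0235]
spoon ((0.5422195792198181, 0.08473764359951019), (0.20243993401527405, 0.03836042433977127), 17.477693557739258)
axis 13.028063 ends -0.054557105305371625 0.14856821202497977 balance [0.56317702 0.0957873 ] [0.56232485 0.09559012]
```

jog_arm --pt "-0.006 0.002 0.03 0 0 0 -1" --pt "0 0 0.04 0 0 0 -1" --pt "0 0 0.03 0 0 0 -1" --pt "0 0 0.015 0 0 0 -1" --pt "0 0 0.008 0 0 0 -1"

```text
time_s: 7.1
ee_pos: [0.4879, -0.0431, 0.0481]
eef_rot: [-3.14, -0.0, 1.572]
force: [0.3, -0.3, -0.5]
grip_width: 0.0564
grip_force: 14.0
```

jog_arm --pt "0 0 0.004 0 0 0 -1" --pt "0 0 0.003 0 0 0 -1" --pt "0 0 0 0 0 0 -1"

```text
time_s: 7.4
ee_pos: [0.4888, -0.0441, 0.0428]
eef_rot: [3.141, 0.0, 1.571]
force: [0.3, -0.2, -2.0]
grip_width: 0.0562
grip_force: 14.0
```

jog_arm --pt "0 0 0.002 0 0 0 -1" --pt "0 0 0.001 0 0 0 -1" --pt "0 0 0 0 0 0 -1"

```text
time_s: 7.7
ee_pos: [0.4885, -0.0443, 0.0394]
eef_rot: [3.141, 0.0, 1.571]
force: [-0.1, -0.4, -0.7]
grip_width: 0.0565
grip_force: 14.0
```

jog_arm --pt "0 0 0.001 0 0 0 -1" --pt "0 0 0 0 0 0 -1" --pt "0 0 0 0 0 0 -1"

```text
time_s: 8.0
ee_pos: [0.4888, -0.0447, 0.039]
eef_rot: [3.141, 0.001, 1.571]
force: [-1.7, -1.3, 5.8]
grip_width: 0.0569
grip_force: 14.0
```

jog_arm --pt "0 0 0 0 0 0 0.3" --pt "0 0 0 0 0 0 0.6" --pt "0 0 0 0 0 0 0.7" --pt "0 0 0 0 0 0 0.7" --pt "0 0 -0.02 0 0 0 0.7"

```text
time_s: 8.5
ee_pos: [0.4871, -0.044, 0.0567]
eef_rot: [-3.138, -0.001, 1.571]
force: [-0.3, -0.5, 0.3]
grip_width: 0.0798
grip_force: 0.0
```

jog_arm --pt "0 0 -0.04 0 0 0 0.7" --pt "0 0 -0.04 0 0 0 0.7" --pt "0 0 -0.04 0 0 0 1" --pt "0.03 0 0 0 0 0 1" --pt "0.04 -0.005 0 0 0 0 1"

```text
time_s: 9.0
ee_pos: [0.484, 0.0257, 0.1793]
eef_rot: [3.139, 0.0, 1.568]
force: [0.4, 0.9, -1.3]
grip_width: 0.0939
grip_force: 0.0
```

jog_arm --pt "0.04 -0.005 0 0 0 0 1" --pt "0.04 -0.005 0 0 0 0 1" --pt "0.04 -0.005 0 0 0 0 1" --pt "0.04 -0.005 0 0 0 0 1" --pt "0.033 0 0 0 0 0 1"

```text
time_s: 9.5
ee_pos: [0.4627, 0.2207, 0.1784]
eef_rot: [3.141, -0.0, 1.572]
force: [0.8, -0.2, -0.1]
grip_width: 0.0939
grip_force: 0.0
```

jog_arm --pt "0 0 0 0 0 0 1" --pt "0 0 0 0 0 0 1"

```text
time_s: 9.7
ee_pos: [0.4632, 0.2189, 0.178]
eef_rot: [-3.141, 0.0, 1.572]
force: [0.6, -0.8, -0.4]
grip_width: 0.0938
grip_force: 0.0
```

```bash
python3 - <<'E'
from seg import *
o=ctrl.get_obs();print(o["ee_pos"],o["eef_rot"])
m,im=snap("wrist","w3")
c=seg(im,'bowl',(200,100,500,400));e=cv2.minAreaRect(cv2.convexHull(c));print(e)
r=cv2.minAreaRect(np.ascontiguousarray(plane(m,c,.044)[:,:2],np.float32));print(r)
mt,it=snap("top","t3")
c=seg(it,'tumbler',(300,220,380,320));print('tumbler',cv2.minAreaRect(np.ascontiguousarray(plane(mt,c,.082)[:,:2],np.float32)))
E
```

```text
[0.46323006 0.2188843  0.17804219] [-3.14110084e+00  3.29814163e-04  1.57209356e+00]
((318.5, 210.5), (71.0, 71.0), 90.0)
((0.4640730917453766, 0.2194572240114212), (0.06117621436715126, 0.061996664851903915), 0.05991146340966225)
tumbler ((0.48871004581451416, -0.047918133437633514), (0.05183858796954155, 0.05375576391816139), 43.40583801269531)
```

jog_arm --pt "0 0 0.04 0 0 0 1" --pt "0 0 0.04 0 0 0 1" --pt "0 0 0.04 0 0 0 1" --pt "0 0 0.025 0 0 0 1" --pt "0 0 0.012 0 0 0 1"

```text
time_s: 10.3
ee_pos: [0.4627, 0.2173, 0.0193]
eef_rot: [-3.139, 0.001, 1.569]
force: [-0.6, -0.0, 1.0]
grip_width: 0.0942
grip_force: 0.0
```

jog_arm --pt "0 0 0.007 0 0 0 1" --pt "0 0 0 0 0 0 1" --pt "0 0 0 0 0 0 -1" --pt "0 0 0 0 0 0 -1" --pt "0 0 0 0 0 0 -1"

```text
time_s: 10.8
ee_pos: [0.4639, 0.2189, 0.0151]
eef_rot: [3.14, -0.001, 1.571]
force: [-0.2, 0.6, -0.5]
grip_width: 0.0735
grip_force: 0.0
```

jog_arm --pt "0 0 0 0 0 0 -1" --pt "0 0 0 0 0 0 -1" --pt "0 0 0 0 0 0 -1"

```text
time_s: 11.1
ee_pos: [0.4635, 0.2188, 0.0144]
eef_rot: [3.142, -0.0, 1.571]
force: [0.1, -0.1, -0.3]
grip_width: 0.0496
grip_force: 0.0
```

jog_arm --pt "0 0 0 0 0 0 0.05"

```text
time_s: 11.2
ee_pos: [0.4634, 0.2187, 0.0143]
eef_rot: [-3.142, 0.0, 1.571]
force: [-0.5, -0.4, -0.3]
grip_width: 0.0493
grip_force: 0.0
```

```bash
python3 - <<'E'
from seg import *
o=ctrl.get_obs();print(o["ee_pos"],o["grip_width"],o["grip_force"])
m,im=snap("wrist","w4")
E
```

```text
[0.46342661 0.21872215 0.01432223] 0.049268545639481784 0.0
```

View pics/w4.png

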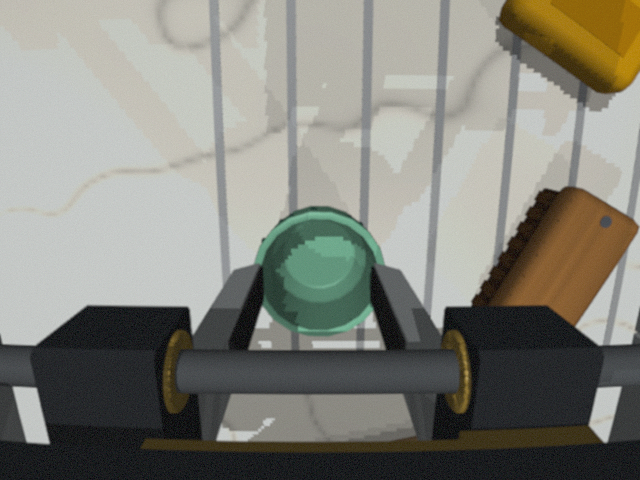

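```bash
python3 - <<'E'
from seg import *
m=ctrl.camera_model("wrist");im=cv2.imread('pics/w4.png')[:,:,::-1].copy()
# rim extremes
for z in (.044,.055,.065): print(z,plane(m,[[256,262],[384,262],[320,206],[320,334]],z).round(4))
K=m['intrinsics']
def proj(p):
    return cv2.projectPoints(np.array([p],float),m['rvec'],m['tvec'],K,np.array([m['k1'],0,0,0]))[0].ravel()
for p in ([.4634,.2187,.0143],[.4634,.2187,.033],[.4395,.2187,.033],[.488,.2187,.033]): print(p,proj(p))
mt,it=snap("top","t4");ms,si=snap("scene","s4")
a=cv2.resize(it[265:320,215:280],None,fx=6,fy=6,interpolation=2);b=cv2.resize(si[225:285,385:450],None,fx=5.5,fy=5.5,interpolation=2)
h=min(a.shape[0],b.shape[0]);cv2.imwrite('pics/c4.png',np.hstack([a[:h],b[:h]])[:,:,::-1])
E
```

```text
0.044 [[0.4343 0.2262 0.044 ]
 [0.4944 0.2261 0.044 ]
 [0.4643 0.2528 0.044 ]
 [0.4644 0.189  0.044 ]]
0.055 [[0.436  0.2297 0.055 ]
 [0.4926 0.2297 0.055 ]
 [0.4642 0.2548 0.055 ]
 [0.4643 0.1947 0.055 ]]
0.065 [[0.4376 0.2329 0.065 ]
 [0.4909 0.2329 0.065 ]
 [0.4642 0.2565 0.065 ]
 [0.4643 0.2    0.065 ]]
[0.4634, 0.2187, 0.0143] [317.77812199 258.41083588]
[0.4634, 0.2187, 0.033] [317.86731513 269.56062159]
[0.4395, 0.2187, 0.033] [270.0449903  269.53891932]
[0.488, 0.2187, 0.033] [367.08479147 269.49891247]
```

View pics/c4.png

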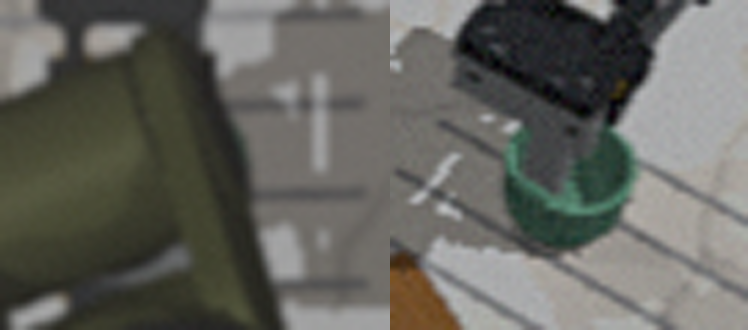

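```bash
python3 - <<'E'
import cv2,numpy as np
a=cv2.imread('pics/w4.png')[190:350,230:410];b=cv2.imread('pics/s4.png')[220:280,390:440]
a=cv2.resize(a,(495,440),interpolation=2);b=cv2.resize(b,(300,440),interpolation=2)
cv2.imwrite('pics/c5.png',np.clip(np.hstack([a,b])*1.3,0,255))
E
```

```text
[ WARN:0@0.031] global loadsave.cpp:1063 imwrite_ Unsupported depth image for selected encoder is fallbacked to CV_8U.
```

View pics/c5.png

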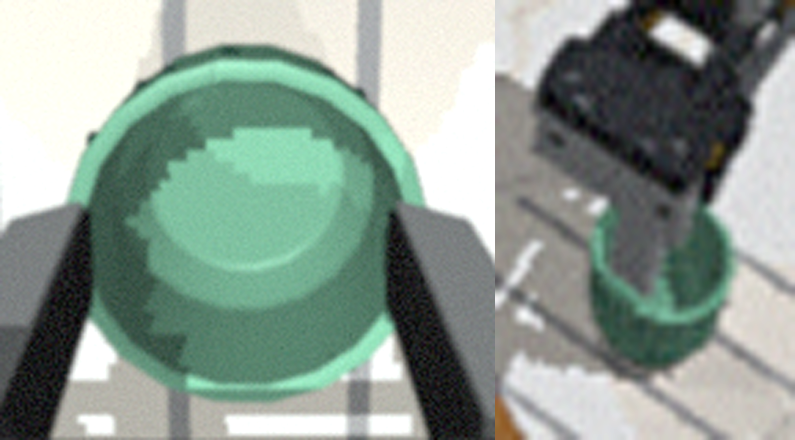

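The crop shows the fingers already overlapping the bowl's rim, with no grip force. I close further in small steps to see where contact comes.

jog_arm --pt "0 0 0 0 0 0 -0.05" --pt "0 0 0 0 0 0 -0.05" --squeeze 8

```text
time_s: 11.55
ee_pos: [0.4634, 0.2187, 0.0143]
eef_rot: [-3.142, -0.0, 1.571]
force: [0.0, 0.0, 0.6]
grip_width: 0.0448
grip_force: 0.0
```

```bash
python3 - <<'E'
import cv2
from seg import *
m,im=snap("wrist","w5");ms,si=snap("scene","s5")
c=seg(im,'bowl',(200,150,450,350));print(cv2.boundingRect(c))
cs=seg(si,'bowl',(380,225,460,290));print(cv2.boundingRect(cs))
a=im[190:350,220:420];b=si[215:285,385:445]
a=cv2.resize(a,(450,400),interpolation=2);b=cv2.resize(b,(343,400),interpolation=2)
cv2.imwrite('pics/c6.png',np.hstack([a,b])[:,:,::-1])
E
```

```text
(255, 207, 129, 129)
(406, 248, 24, 22)
```

View pics/c6.png

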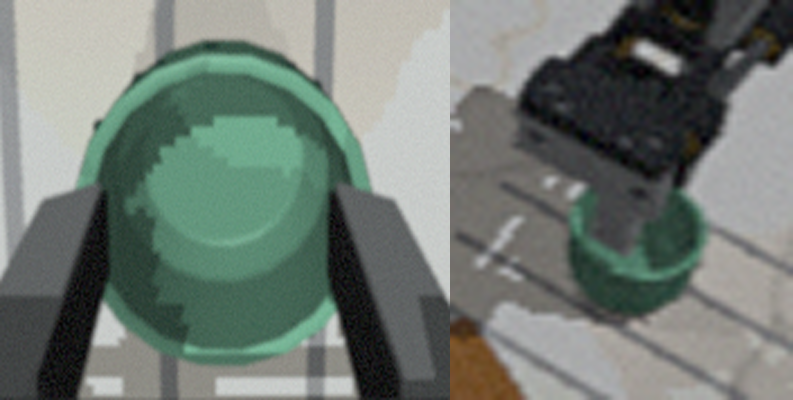

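```bash
python3 - <<'E'
from h import *
m=ctrl.camera_model("scene")
for z in (.014,.030,.04,.05,.06):
    print(z,[cv2.projectPoints(np.array([[x,y,z]]),m['rvec'],m['tvec'],m['intrinsics'],np.array([m['k1'],0,0,0]))[0].ravel().round(1) for x,y in ((.486,.211),(.486,.227),(.498,.211),(.498,.227))])
print('bowl px bottom near',cv2.projectPoints(np.array([[.464,.2205,.044]]),m['rvec'],m['tvec'],m['intrinsics'],np.array([m['k1'],0,0,0]))[0].ravel())
im=cv2.imread('pics/s5.png');print(cv2.cvtColor(im,cv2.COLOR_BGR2HSV)[244:266,408:424,1])
E
```

```text
0.014 [array([408.7, 264. ]), array([413.9, 266.9]), array([406.3, 266.8]), array([411.5, 269.8])]
0.03 [array([409.6, 260.3]), array([414.8, 263.3]), array([407.2, 263.2]), array([412.5, 266.2])]
0.04 [array([410.1, 258. ]), array([415.4, 261. ]), array([407.8, 260.9]), array([413.1, 263.9])]
0.05 [array([410.7, 255.7]), array([416. , 258.7]), array([408.3, 258.5]), array([413.7, 261.5])]
0.06 [array([411.3, 253.3]), array([416.7, 256.3]), array([408.9, 256.1]), array([414.3, 259.2])]
bowl px bottom near [417.76266769 253.65408839]
[[ 25   8  22   7  14   4  12  18  38   9  98  49  36  41  58  12]
 [ 12  17  19  11  13   7  11  11  15  14   0 112  27  16  30  12]
 [ 13  23  15  11  15   7  17   4   4  24   4  43  17  38  13  10]
 [  4  19   8   7  15  15   7   7  15  12  21   4   4  16   9  10]
 [ 28  77  36  24   8  11  15   4  29  24  33  12  11  22  15  42]
 [ 84 102  67  21  14  18  25  16  22  29  32  19   7   9  22  72]
 [ 90 101  57  11  10   4   7  11  15  15  18   7  19   6  19  63]
 [ 88  84  51  11  11  14  11   7  14  26  25   7   7  23  35  69]
 [ 93  83  46  15  25  21
[... 213 characters left out ...]
  16  40  89  85  94  99  83]
 [ 84  61  13   4  11  11  22  10   9  36  65  73  82  83  75  90]
 [ 91  82  83  50  14   8  15   7   9  31  85  88  84  67  88  91]
 [ 96  82  86  82  68  47  11  16  14  60  93  89  89  86  84  79]
 [ 92  94  85  92  91  85  63  20  40  76 100  85  94  75 103  85]
 [103 106  88  77  85  86  92  92  89  93  84 104  60  83  84  85]
 [ 71  79  79  74  99  79  92  88  93  85  93  83  91  83  98  87]
 [ 77  86 132  72  84  88  84  88  84  86  84  90  79  86 103  96]
 [ 75  88  84  76  90  79  93  75  90  87  91  86  85  81  82  71]
 [ 66  77  93  93  81  88  90  73  75  92  96  87  78 104  83  73]
 [ 57  89  78  98  68  77  66  72  78  92  72  69  77  88  77 109]]
```

Both cameras agree: the real fingertips end about 36 mm higher than the reported TCP, so the fingers were above the rim and closed on nothing. The bowl hasn't moved. I open and go lower, watching the force.

jog_arm --pt "0 0 0 0 0 0 1" --pt "0 0 0 0 0 0 1" --pt "0 0 0 0 0 0 1" --pt "0 0 0 0 0 0 1" --pt "0 0 0 0 0 0 1"

```text
time_s: 12.15
ee_pos: [0.4635, 0.2187, 0.0143]
eef_rot: [-3.142, -0.0, 1.571]
force: [0.4, 0.7, -0.3]
grip_width: 0.0811
grip_force: 0.0
```

jog_arm --pt "0.002 0.001 0 0 0 0 1" --pt "0 0 0.005 0 0 0 1" --pt "0 0 0.005 0 0 0 1" --pt "0 0 0 0 0 0 1"

```text
time_s: 12.55
ee_pos: [0.4639, 0.2205, 0.0034]
eef_rot: [-3.14, 0.001, 1.571]
force: [0.1, 0.3, 0.8]
grip_width: 0.094
grip_force: 0.0
```

jog_arm --pt "0 0 0.005 0 0 0 1" --pt "0 0 0.003 0 0 0 1" --pt "0 0 0 0 0 0 1"

```text
time_s: 12.85
ee_pos: [0.4642, 0.2206, -0.0042]
eef_rot: [-3.141, 0.0, 1.571]
force: [-0.0, -0.7, -0.1]
grip_width: 0.0941
grip_force: 0.0
```

jog_arm --pt "0 0 0.005 0 0 0 1" --pt "0 0 0.003 0 0 0 1" --pt "0 0 0 0 0 0 1"

```text
time_s: 13.15
ee_pos: [0.4642, 0.2206, -0.0122]
eef_rot: [-3.141, 0.0, 1.571]
force: [-0.1, 0.3, 0.2]
grip_width: 0.0943
grip_force: 0.0
```

jog_arm --pt "0 0 0.004 0 0 0 1" --pt "0 0 0 0 0 0 1" --pt "0 0 0 0 0 0 -1" --pt "0 0 0 0 0 0 -1" --pt "0 0 0 0 0 0 -1" --squeeze 15

```text
time_s: 13.65
ee_pos: [0.4645, 0.2208, -0.0156]
eef_rot: [3.141, -0.0, 1.571]
force: [-0.0, 0.7, 0.2]
grip_width: 0.0732
grip_force: 0.0
```

jog_arm --pt "0 0 0 0 0 0 -1" --pt "0 0 0 0 0 0 -1" --pt "0 0 0 0 0 0 -1"

```text
time_s: 13.95
ee_pos: [0.4645, 0.2208, -0.0156]
eef_rot: [3.141, -0.0, 1.571]
force: [0.4, -0.6, 0.8]
grip_width: 0.0628
grip_force: 15.0
```

jog_arm --pt "0 0 -0.01 0 0 0 -1" --pt "0 0 -0.03 0 0 0 -1" --pt "0 0 -0.04 0 0 0 -1" --pt "0 0 -0.04 0 0 0.1 -1" --pt "0 0 0 0 0 0.14 -1"

```text
time_s: 14.45
ee_pos: [0.4667, 0.2216, 0.1102]
eef_rot: [3.135, -0.005, 1.327]
force: [-0.5, 0.4, -1.7]
grip_width: 0.0631
grip_force: 15.0
```

jog_arm --pt "0 0 0 0 0 0.14 -1" --pt "0 0 0 0 0 0.14 -1" --pt "0 0 0 0 0 0.14 -1" --pt "0 0 0 0 0 0.14 -1" --pt "0 0 0 0 0 0.14 -1"

```text
time_s: 14.95
ee_pos: [0.4644, 0.2207, 0.105]
eef_rot: [-3.142, -0.0, 0.625]
force: [1.1, -0.1, -0.9]
grip_width: 0.0634
grip_force: 15.0
```

jog_arm --pt "0 0 0 0 0 0.14 -1" --pt "0 0 0 0 0 0.14 -1" --pt "0 0 0 0 0 0.14 -1" --pt "0 0 0 0 0 0.14 -1" --pt "0 0 0 0 0 0.036 -1"

```text
time_s: 15.45
ee_pos: [0.4644, 0.2207, 0.105]
eef_rot: [-3.142, -0.0, 0.03]
force: [0.4, 0.4, -0.2]
grip_width: 0.0632
grip_force: 15.0
```

jog_arm --pt "0.03 0 0 0 0 0 -1" --pt "0.04 0 0 0 0 0 -1" --pt "0.04 0.03 0 0 0 0 -1" --pt "0.014 0.04 0 0 0 0 -1" --pt "0 0.04 0 0 0 0 -1"

```text
time_s: 15.95
ee_pos: [0.5933, 0.1136, 0.1042]
eef_rot: [3.142, 0.0, 0.035]
force: [0.2, -0.5, -1.5]
grip_width: 0.0632
grip_force: 15.0
```

jog_arm --pt "0 0.04 0 0 0 0 -1" --pt "0 0.04 0 0 0 0 -1" --pt "0 0.04 0 0 0 0 -1" --pt "0 0.036 0 0 0 0 -1" --pt "0 0 0 0 0 0 -1"

```text
time_s: 16.45
ee_pos: [0.5975, -0.0446, 0.1049]
eef_rot: [3.141, -0.0, 0.031]
force: [-0.2, 0.3, -1.1]
grip_width: 0.0632
grip_force: 15.0
```

jog_arm --pt "0 -0.003 0.03 0 0 0 -1" --pt "0 0 0.03 0 0 0 -1" --pt "0 0 0.025 0 0 0 -1" --pt "0 0 0.012 0 0 0 -1" --pt "0 0 0.006 0 0 0 -1"

```text
time_s: 16.95
ee_pos: [0.5973, -0.0372, 0.0008]
eef_rot: [-3.141, 0.001, 0.035]
force: [-0.2, -0.1, -0.7]
grip_width: 0.0631
grip_force: 15.0
```

jog_arm --pt "0 0 0.003 0 0 0 -1" --pt "0 0 0.003 0 0 0 -1" --pt "0 0 0.002 0 0 0 -1" --pt "0 0 0 0 0 0 -1"

```text
time_s: 17.35
ee_pos: [0.5977, -0.0378, -0.0064]
eef_rot: [3.142, -0.001, 0.035]
force: [-0.1, -0.5, -0.9]
grip_width: 0.0634
grip_force: 15.0
```

jog_arm --pt "0 0 0.002 0 0 0 -1" --pt "0 0 0 0 0 0 -1"

```text
time_s: 17.55
ee_pos: [0.5975, -0.0378, -0.0087]
eef_rot: [-3.142, -0.0, 0.035]
force: [-0.0, 0.4, -1.4]
grip_width: 0.0635
grip_force: 15.0
```

jog_arm --pt "0 0.003 0 0 0 0 -1" --pt "0 0 0.001 0 0 0 -1" --pt "0 0 0 0 0 0 -1"

```text
time_s: 17.85
ee_pos: [0.5977, -0.0411, -0.0095]
eef_rot: [3.141, -0.0, 0.035]
force: [-0.2, -0.4, -0.1]
grip_width: 0.0631
grip_force: 15.0
```

jog_arm --pt "0 0 0.0005 0 0 0 -1" --pt "0 0 0 0 0 0 0.44" --pt "0 0 0 0 0 0 0.48" --pt "0 0 0 0 0 0 0.48" --pt "0 0 0 0 0 0 0.48"

```text
time_s: 18.35
ee_pos: [0.5976, -0.0407, -0.0103]
eef_rot: [-3.142, 0.0, 0.035]
force: [0.3, 0.3, 0.3]
grip_width: 0.0695
grip_force: 0.0
```

jog_arm --pt "0 0 -0.02 0 0 0 0.48" --pt "0 0 -0.04 0 0 0 0.48" --pt "0 0 -0.04 0 0 0 0.48" --pt "0 0 -0.04 0 0 0 0.48" --pt "-0.01 -0.03 -0.01 0 0 0 0"

```text
time_s: 18.85
ee_pos: [0.5887, -0.013, 0.1444]
eef_rot: [3.14, -0.007, 0.032]
force: [0.6, 0.7, -0.4]
grip_width: 0.0648
grip_force: 0.0
```

jog_arm --pt "-0.01 -0.04 0 0 0 0 0" --pt "-0.01 -0.04 0 0 0 0 0" --pt "0 -0.028 0 0 0 -0.05 0" --pt "0 0 0 0 0 -0.14 0" --pt "0 0 0 0 0 0 0"

```text
time_s: 19.35
ee_pos: [0.5627, 0.0968, 0.1398]
eef_rot: [-3.142, -0.0, 0.229]
force: [0.7, 0.2, -1.0]
grip_width: 0.0469
grip_force: 0.0
```

```bash
python3 - <<'E'
from seg import *
o=ctrl.get_obs();print(o["ee_pos"],o["eef_rot"],o["grip_width"])
m,im=snap("wrist","w6")
mt,it=snap("top","t6")
print(cv2.imwrite('pics/c7.png',np.hstack([im[:,:,::-1],cv2.resize(it[200:320,310:350],(160,480))[:,:,::-1]])))
E
```

```text
[0.56271121 0.09680433 0.13980905] [-3.14157888e+00 -6.18522745e-06  2.28656603e-01] 0.046887022384754555
True
```

View pics/c7.png

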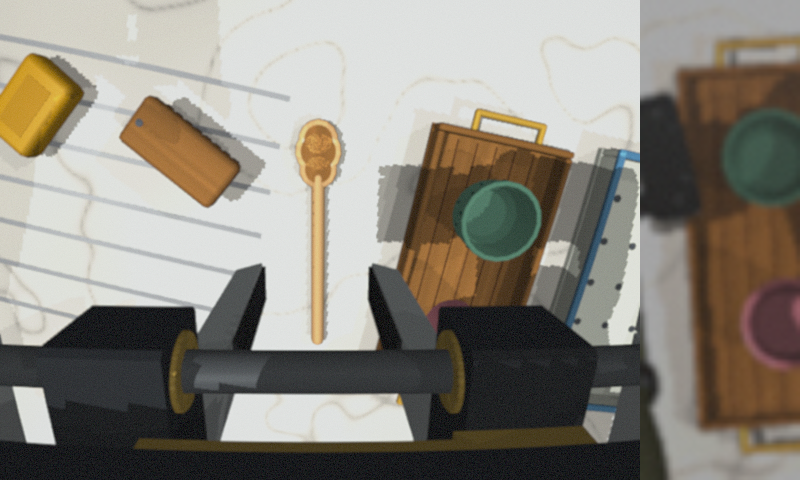

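The wrist view shows the spoon aligned with the tool, from its head end (319,118) to its handle end (317,343). Bowl and tumbler stand upright in the oak tray.

```bash
python3 - <<'E'
from h import *
m=ctrl.camera_model("wrist")
P=plane(m,[[317,343],[319,118]],.006);u=P[1]-P[0];L=np.linalg.norm(u);u/=L
print(P.round(4),L,np.degrees(np.arctan2(u[1],u[0])),(P[0]+u*.125).round(4))
E
```

```text
[[0.4415 0.0677 0.006 ]
 [0.6396 0.1104 0.006 ]] 0.20269161636598296 12.165681528650149 [0.5637 0.0941 0.006 ]
```

jog_arm --pt "0 0.002 0.04 0 0 0.015 0" --pt "0 0 0.04 0 0 0 0" --pt "0 0 0.04 0 0 0 0" --pt "0 0 0.025 0 0 0 0" --pt "0 0 0.012 0 0 0 0"

```text
time_s: 19.95
ee_pos: [0.5622, 0.0933, -0.0196]
eef_rot: [-3.141, 0.003, 0.206]
force: [0.2, -0.2, 0.3]
grip_width: 0.0468
grip_force: 0.0
```

jog_arm --pt "0 0 0.008 0 0 0 0" --pt "0 0 0.003 0 0 0 0" --pt "0 0 0 0 0 0 0"

```text
time_s: 20.25
ee_pos: [0.5638, 0.0941, -0.0275]
eef_rot: [3.141, -0.001, 0.209]
force: [-0.7, 0.7, 0.3]
grip_width: 0.0469
grip_force: 0.0
```

jog_arm --pt "0 0 0.003 0 0 0 0" --pt "0 0 0 0 0 0 0"

```text
time_s: 20.45
ee_pos: [0.5635, 0.0942, -0.0308]
eef_rot: [3.142, -0.001, 0.21]
force: [-0.5, 0.2, 0.1]
grip_width: 0.0471
grip_force: 0.0
```

jog_arm --pt "0 0 0.0015 0 0 0 0" --pt "0 0 0 0 0 0 0"

```text
time_s: 20.65
ee_pos: [0.5633, 0.0941, -0.0326]
eef_rot: [3.142, -0.0, 0.21]
force: [-0.1, -0.1, -0.1]
grip_width: 0.047
grip_force: 0.0
```

jog_arm --pt "0 0 0.0015 0 0 0 0" --pt "0 0 0 0 0 0 0"

```text
time_s: 20.85
ee_pos: [0.5632, 0.0941, -0.0343]
eef_rot: [-3.142, 0.0, 0.21]
force: [-0.3, -0.4, -0.6]
grip_width: 0.0469
grip_force: 0.0
```

jog_arm --pt "0 0 0 0 0 0 -1" --pt "0 0 0 0 0 0 -1" --pt "0 0 0 0 0 0 -1" --pt "0 0 0 0 0 0 -1" --pt "0 0 0 0 0 0 -1" --squeeze 20

```text
time_s: 21.35
ee_pos: [0.5633, 0.0941, -0.0342]
eef_rot: [-3.142, -0.0, 0.21]
force: [-0.5, 0.4, -0.3]
grip_width: 0.0113
grip_force: 19.9
```

jog_arm --pt "0 0 0 0 0 0 -1" --pt "0 0 0 0 0 0 -1"

```text
time_s: 21.55
ee_pos: [0.5633, 0.0941, -0.0342]
eef_rot: [-3.142, -0.0, 0.21]
force: [0.4, 0.7, -0.8]
grip_width: 0.0116
grip_force: 19.9
```

jog_arm --pt "0 0 -0.01 0 0 0 -1" --pt "0 0 -0.025 0 0 0 -1" --pt "0 0 -0.035 0 0 0 -1" --pt "0 0 -0.035 0 0 0.03 -1" --pt "0 0 -0.03 0 0 0.1 -1"

```text
time_s: 22.05
ee_pos: [0.5634, 0.0942, 0.1035]
eef_rot: [-3.142, -0.001, 0.078]
force: [-0.1, -0.1, 0.5]
grip_width: 0.0112
grip_force: 19.9
```

jog_arm --pt "0 0.03 0 0 0 0 -1" --pt "-0.004 0.04 0 0 0 0 -1" --pt "-0.004 0.04 0 0 0 0 -1" --pt "-0.004 0.04 0 0 0 0 -1" --pt "-0.004 0.04 0 0 0 0 -1"

```text
time_s: 22.55
ee_pos: [0.5623, -0.0981, 0.1017]
eef_rot: [3.141, -0.001, 0.08]
force: [0.3, 0.0, -0.7]
grip_width: 0.0113
grip_force: 19.9
```

jog_arm --pt "-0.004 0.04 0 0 0 0 -1" --pt "-0.004 0.04 0 0 0 0 -1" --pt "-0.004 0.04 0 0 0 0 -1" --pt "-0.004 0.04 0 0 0 0 -1" --pt "-0.004 0.04 0 0 0 0 -1"

```text
time_s: 23.05
ee_pos: [0.5582, -0.2992, 0.1017]
eef_rot: [3.141, -0.0, 0.08]
force: [0.3, -0.1, -1.0]
grip_width: 0.0115
grip_force: 19.9
```

jog_arm --pt "-0.004 0.04 0 0 0 0 -1" --pt "0 0.005 0 0 0 0 -1" --pt "0 0 0 0 0 0 -1"

```text
time_s: 23.35
ee_pos: [0.5577, -0.3434, 0.101]
eef_rot: [-3.141, 0.0, 0.078]
force: [-0.6, 0.6, -0.4]
grip_width: 0.0115
grip_force: 19.9
```

```bash
python3 - <<'E'
from seg import *
o=ctrl.get_obs();print(o["ee_pos"],o["eef_rot"],o["grip_width"])
m,im=snap("wrist","w7")
E
```

```text
[ 0.55772307 -0.34340047  0.10097712] [-3.14140700e+00  8.82725676e-05  7.82076936e-02] 0.011451539686735835
```

View pics/w7.png

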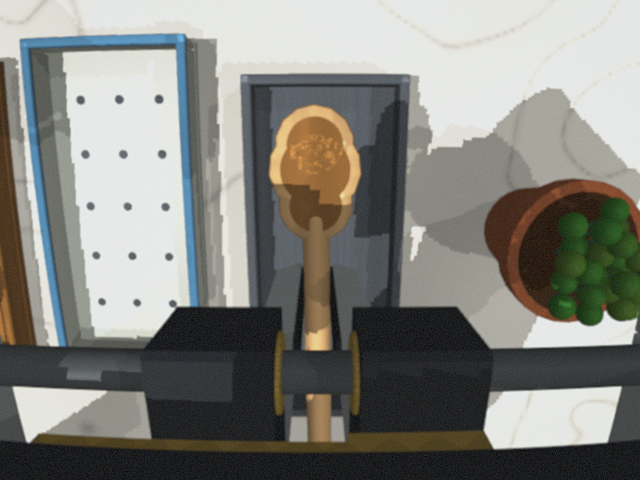

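The wrist view shows the steel tray's far rim corners at (242,75) and (409,74), and the sink tidy's far rim corners at (22,41) and (186,35). The spoon is held straight.

```bash
python3 - <<'E'
from h import *
m=ctrl.camera_model("wrist");o=ctrl.get_obs()
def f(a,b,L,n,u2=None):
    P=plane(m,[a,b],.03)[:,:2];e=P[1]-P[0];w=np.linalg.norm(e);e/=w;x=np.array([-e[1],e[0]]);x*=np.sign(x[0])
    print(n,'w',w.round(4),'yaw',np.degrees(np.arctan2(x[1],x[0])).round(2),'centre',(P.mean(0)-x*L/2).round(4),P.round(4))
f([242,75],[409,74],.262,'steel');f([22,41],[186,35],.240,'sink')
Q=plane(m,[[242,75],[257,300],[409,74],[401,300],[22,41],[64,340],[186,35],[199,305]],.03)[:,:2]
for i in range(0,8,2): e=Q[i]-Q[i+1];print(np.degrees(np.arctan2(e[1],e[0])).round(2))
S=plane(m,[[316,105]],o['ee_pos'][2]+.036+.006);print('spoon head end',S)
E
```

```text
steel w 0.1103 yaw 4.93 centre [ 0.5322 -0.3518] [[ 0.658  -0.2855]
 [ 0.6675 -0.3955]]
sink w 0.1148 yaw 4.04 centre [ 0.5572 -0.1987] [[ 0.6729 -0.1329]
 [ 0.681  -0.2475]]
6.3
5.18
4.62
3.66
spoon head end [[ 0.63542509 -0.33655617  0.14303459]]
```

jog_arm --pt "0 0.0035 0.03 0 0 0 -1" --pt "0 0 0.04 0 0 0 -1" --pt "0 0 0.03 0 0 0 -1" --pt "0 0 0.013 0 0 0 -1" --pt "0 0 0.007 0 0 0 -1"

```text
time_s: 23.9
ee_pos: [0.5586, -0.345, -0.0195]
eef_rot: [-3.141, 0.001, 0.081]
force: [0.9, -0.0, -0.0]
grip_width: 0.0115
grip_force: 19.9
```

jog_arm --pt "0 0 0.004 0 0 0 -1" --pt "0 0 0.003 0 0 0 -1" --pt "0 0 0 0 0 0 -1"

```text
time_s: 24.2
ee_pos: [0.5588, -0.3463, -0.0254]
eef_rot: [3.141, -0.001, 0.08]
force: [0.5, -0.4, -0.3]
grip_width: 0.0116
grip_force: 19.9
```

jog_arm --pt "0 0 0.001 0 0 0 -1" --pt "0 0 0 0 0 0 -1"

```text
time_s: 24.4
ee_pos: [0.5586, -0.3463, -0.0267]
eef_rot: [3.141, -0.001, 0.08]
force: [0.3, 0.2, -0.7]
grip_width: 0.0115
grip_force: 19.9
```

jog_arm --pt "0 0 0.001 0 0 0 -1" --pt "0 0 0 0 0 0 -0.3" --pt "0 0 0 0 0 0 -0.2" --pt "0 0 0 0 0 0 -0.2" --pt "0 0 0 0 0 0 -0.2"

```text
time_s: 24.9
ee_pos: [0.5584, -0.3462, -0.0282]
eef_rot: [-3.142, -0.0, 0.08]
force: [0.0, 0.2, 0.3]
grip_width: 0.037
grip_force: 0.0
```

jog_arm --pt "0 0 -0.015 0 0 0 -0.2" --pt "0 0 -0.035 0 0 0 -0.2" --pt "0 0 -0.04 0 0 0 -0.2" --pt "0 0 -0.04 0 0 0 0" --pt "0.005 -0.03 0 0 0 0 0.5"

```text
time_s: 25.4
ee_pos: [0.5627, -0.3193, 0.1092]
eef_rot: [3.135, -0.008, 0.077]
force: [0.9, 0.5, -0.6]
grip_width: 0.0503
grip_force: 0.0
```

jog_arm --pt "0.005 -0.04 0 0 0 0 0.5" --pt "0.005 -0.04 0 0 0 0 0.5" --pt "0.005 -0.04 0 0 0 0 0.5" --pt "0.005 -0.04 0 0 0 0 0.5" --pt "0.005 -0.04 0 0 0 0 0.5"

```text
time_s: 25.9
ee_pos: [0.57, -0.113, 0.1032]
eef_rot: [3.141, -0.001, 0.08]
force: [0.7, -0.6, 0.3]
grip_width: 0.0709
grip_force: 0.0
```

jog_arm --pt "0.005 -0.04 0 0 0 0 0.5" --pt "0.005 -0.04 0 0 0 0 0.5" --pt "0.005 -0.04 0 0 0 0 0.5" --pt "0.005 -0.04 0 0 0 0 0.5" --pt "0.005 -0.04 0 0 0 0 0.5"

```text
time_s: 26.4
ee_pos: [0.579, 0.0885, 0.1032]
eef_rot: [-3.142, -0.001, 0.08]
force: [0.0, -0.6, -0.8]
grip_width: 0.0703
grip_force: 0.0
```

jog_arm --pt "0.005 -0.04 0 0 0 0 0.5" --pt "0.005 -0.04 0 0 0 0 0.5" --pt "0.005 -0.04 0 0 0 -0.08 0.5" --pt "0 0 0 0 0 -0.13 0.5" --pt "0 0 0 0 0 -0.13 0.5"

```text
time_s: 26.9
ee_pos: [0.5842, 0.209, 0.1029]
eef_rot: [3.141, -0.001, 0.427]
force: [-0.2, -0.6, -0.1]
grip_width: 0.0706
grip_force: 0.0
```

jog_arm --pt "0 0 0 0 0 -0.13 0.5" --pt "0 0 0 0 0 -0.14 0.5" --pt "0 0 0 0 0 -0.14 0.5" --pt "0 0 0 0 0 -0.14 0.5" --pt "0 0 0 0 0 -0.136 0.5"

```text
time_s: 27.4
ee_pos: [0.5845, 0.2077, 0.1031]
eef_rot: [3.141, -0.001, 1.112]
force: [-0.7, 0.7, -0.1]
grip_width: 0.0706
grip_force: 0.0
```

jog_arm --pt "0 0 0 0 0 0 0.5"

```text
time_s: 27.5
ee_pos: [0.5845, 0.2077, 0.103]
eef_rot: [3.141, -0.001, 1.108]
force: [1.0, 0.5, 0.1]
grip_width: 0.0704
grip_force: 0.0
```

```bash
python3 - <<'E'
from seg import *
o=ctrl.get_obs();print(o["ee_pos"],o["eef_rot"],o["grip_width"])
m,im=snap("wrist","w8");mt,it=snap("top","t8")
a=cv2.resize(it[190:320,310:500],None,fx=2,fy=2)
im2=cv2.resize(im,(400,300));c=np.zeros((300,800,3),np.uint8);c[:,:400]=im2;c[:260,400:780]=a
cv2.imwrite('pics/c8.png',c[:,:,::-1])
cc=seg(im,'brush',(100,50,540,300));print(cv2.boundingRect(cc));w=plane(m,cc,.038)
r=cv2.minAreaRect(np.ascontiguousarray(w[:,:2],np.float32));b=cv2.boxPoints(r);L=max([b[1]-b[0],b[2]-b[1]],key=np.linalg.norm);print(r,np.degrees(np.arctan2(L[1],L[0])))
E
```

```text
[0.5844791  0.20770212 0.10299317] [ 3.14078213e+00 -7.24113576e-04  1.10801876e+00] 0.07035602280717335
(290, 156, 62, 125)
((0.589716911315918, 0.21325112879276276), (0.08780921995639801, 0.04204876720905304), 63.06629180908203) 63.066254
```

View pics/c8.png

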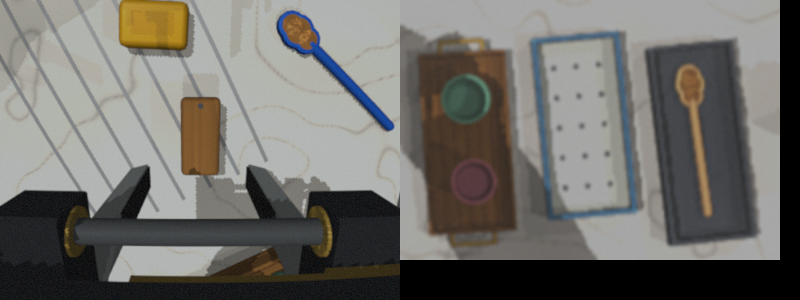

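The spoon lies flat in the steel tray, and the brush is aligned with the tool at about (200,135) in the wrist half.

jog_arm --pt "0.007 0.002 0.03 0 0 0 0.5" --pt "0 0 0.04 0 0 0 0.5" --pt "0 0 0.03 0 0 0 0.5" --pt "0 0 0.013 0 0 0 0.5" --pt "0 0 0.005 0 0 0 0.5"

```text
time_s: 28.1
ee_pos: [0.589, 0.2129, -0.0168]
eef_rot: [-3.141, 0.001, 1.104]
force: [-0.3, -1.0, 0.2]
grip_width: 0.0701
grip_force: 0.0
```

jog_arm --pt "0 0 0 0 0 0 0.5" --pt "0 0 0 0 0 0 -1" --pt "0 0 0 0 0 0 -1" --pt "0 0 0 0 0 0 -1" --pt "0 0 0 0 0 0 -1" --squeeze 20

```text
time_s: 28.6
ee_pos: [0.5896, 0.2131, -0.0155]
eef_rot: [3.141, -0.001, 1.106]
force: [-0.5, 0.3, 5.6]
grip_width: 0.0439
grip_force: 20.0
```

jog_arm --pt "0 0 0 0 0 0 -1" --pt "0 0 0 0 0 0 -1"

```text
time_s: 28.8
ee_pos: [0.5895, 0.2131, -0.0156]
eef_rot: [3.141, -0.001, 1.106]
force: [-1.2, -0.2, 6.3]
grip_width: 0.0437
grip_force: 20.0
```

jog_arm --pt "0 0 -0.01 0 0 0 -1" --pt "0 0 -0.03 0 0 0 -1" --pt "0 0 -0.04 0 0 0 -1" --pt "0 0 -0.04 0 0 0.058 -1" --pt "0 0 0 0 0 0.14 -1"

```text
time_s: 29.3
ee_pos: [0.5916, 0.2137, 0.1105]
eef_rot: [3.136, -0.007, 0.905]
force: [0.1, -0.8, -1.6]
grip_width: 0.0439
grip_force: 20.0
```

jog_arm --pt "0 0 0 0 0 0.14 -1" --pt "0 0 0 0 0 0.14 -1" --pt "0 0 0 0 0 0.14 -1" --pt "0 0 0 0 0 0.14 -1" --pt "0 0 0 0 0 0.14 -1"

```text
time_s: 29.8
ee_pos: [0.5891, 0.213, 0.1043]
eef_rot: [-3.142, 0.0, 0.202]
force: [-0.2, 0.0, -0.4]
grip_width: 0.0434
grip_force: 20.0
```

jog_arm --pt "0 0 0 0 0 0.14 -1" --pt "-0.0104 0.037 0 0 0 0 -1" --pt "-0.0104 0.037 0 0 0 0 -1" --pt "-0.0104 0.037 0 0 0 0 -1" --pt "-0.0104 0.037 0 0 0 0 -1"

```text
time_s: 30.3
ee_pos: [0.5572, 0.0613, 0.1043]
eef_rot: [3.142, -0.0, 0.068]
force: [1.7, 0.7, -1.5]
grip_width: 0.0437
grip_force: 20.0
```

jog_arm --pt "-0.0104 0.037 0 0 0 0 -1" --pt "-0.0104 0.037 0 0 0 0 -1" --pt "-0.0104 0.037 0 0 0 0 -1" --pt "-0.0104 0.037 0 0 0 0 -1" --pt "-0.0104 0.037 0 0 0 0 -1"

```text
time_s: 30.8
ee_pos: [0.5179, -0.127, 0.1044]
eef_rot: [3.141, -0.0, 0.068]
force: [0.1, 0.1, 0.3]
grip_width: 0.0435
grip_force: 20.0
```

jog_arm --pt "-0.0104 0.037 0 0 0 0 -1" --pt "-0.0104 0.037 0 0 0 0 -1" --pt "0 0 0 0 0 0 -1"

```text
time_s: 31.1
ee_pos: [0.5017, -0.2043, 0.1043]
eef_rot: [3.141, -0.0, 0.064]
force: [0.6, 0.4, 0.1]
grip_width: 0.044
grip_force: 20.0
```

```bash
python3 - <<'E'
from seg import *
o=ctrl.get_obs();print(o["ee_pos"],o["eef_rot"],o["grip_width"])
m,im=snap("wrist","w9")
E
```

```text
[ 0.50169918 -0.20430728  0.1042823 ] [ 3.14092306e+00 -1.68329177e-04  6.39726705e-02] 0.044001023514533305
```

View pics/w9.png

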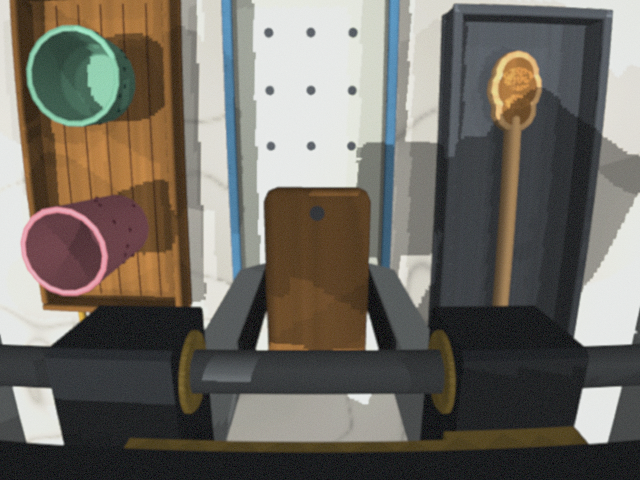

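The brush is held level and parallel to the tray. The blue rims are at about x 225 to 236 on the left and 386 to 398 on the right. I compute the tray's midline from them.

```bash
python3 - <<'E'
from h import *
m=ctrl.camera_model("wrist");im=cv2.imread('pics/w9.png');h=cv2.cvtColor(im,cv2.COLOR_BGR2HSV)
k=cv2.inRange(h,(95,110,60),(115,255,255))
for r in (20,90,160,220):
    L=np.where(k[r,210:260])[0]+210;R=np.where(k[r,370:410])[0]+370
    P=plane(m,[[L.min(),r],[L.max(),r],[R.min(),r],[R.max(),r]],.03);print(r,L.min(),L.max(),R.min(),R.max(),P[[0,3],:2].round(4).tolist(),((P[0]+P[3])/2).round(4)[:2])
E
```

```text
20 223 231 389 397 [[0.6376, -0.1329], [0.6448, -0.2466]] [ 0.6412 -0.1897]
90 226 233 387 395 [[0.5931, -0.1361], [0.6003, -0.2495]] [ 0.5967 -0.1928]
160 229 235 386 392 [[0.5463, -0.1392], [0.5536, -0.2521]] [ 0.5499 -0.1957]
220 231 238 383 390 [[0.5038, -0.1414], [0.5111, -0.2551]] [ 0.5075 -0.1983]
```

jog_arm --pt "0 -0.0055 0.03 0 0 0 -1" --pt "0 0 0.035 0 0 0 -1" --pt "0 0 0.025 0 0 0 -1" --pt "0 0 0.012 0 0 0 -1" --pt "0 0 0.006 0 0 0 -1"

```text
time_s: 31.65
ee_pos: [0.5024, -0.1945, -0.0046]
eef_rot: [-3.141, 0.001, 0.069]
force: [0.8, -0.1, 0.3]
grip_width: 0.0443
grip_force: 20.0
```

jog_arm --pt "0 0 0.003 0 0 0 -1" --pt "0 0 0.001 0 0 0 -1" --pt "0 0 0 0 0 0 -1"

```text
time_s: 31.95
ee_pos: [0.5028, -0.1955, -0.0073]
eef_rot: [3.141, -0.001, 0.068]
force: [-0.4, -0.2, -0.2]
grip_width: 0.0439
grip_force: 20.0
```

jog_arm --pt "0 0.003 0 0 0 0 -1" --pt "0 0 0.0015 0 0 0 -1" --pt "0 0 0 0 0 0 -1"

```text
time_s: 32.25
ee_pos: [0.5026, -0.1985, -0.0096]
eef_rot: [3.141, -0.0, 0.068]
force: [-0.6, 0.4, -1.0]
grip_width: 0.0436
grip_force: 20.0
```

jog_arm --pt "0 0 0.001 0 0 0 -1" --pt "0 0 0 0 0 0 -1"

```text
time_s: 32.45
ee_pos: [0.5027, -0.1985, -0.0096]
eef_rot: [3.141, -0.0, 0.068]
force: [-5.0, 0.4, 13.2]
grip_width: 0.0438
grip_force: 20.0
```

jog_arm --pt "0 0 0 0 0 0 0.1" --pt "0 0 0 0 0 0 0.24" --pt "0 0 0 0 0 0 0.24" --pt "0 0 -0.01 0 0 0 0.24" --pt "0 0 -0.03 0 0 0 0.24"

```text
time_s: 32.95
ee_pos: [0.5011, -0.1976, 0.0281]
eef_rot: [-3.139, 0.004, 0.068]
force: [-0.1, -0.3, -0.2]
grip_width: 0.0583
grip_force: 0.0
```

jog_arm --pt "0 0 -0.035 0 0 0 0.24" --pt "0 0 -0.035 0 0 0 0.24" --pt "0.0094 -0.0384 0 0 0 0 0.6" --pt "0.0094 -0.0384 0 0 0 0 0.6" --pt "0.0094 -0.0384 0 0 0 0 0.6"

```text
time_s: 33.45
ee_pos: [0.523, -0.0802, 0.1003]
eef_rot: [3.141, -0.001, 0.067]
force: [0.1, -0.5, -0.2]
grip_width: 0.0747
grip_force: 0.0
```

jog_arm --pt "0.0094 -0.0384 0 0 0 0 0.6" --pt "0.0094 -0.0384 0 0 0 0 0.6" --pt "0.0094 -0.0384 0 0 0 0 0.6" --pt "0.0094 -0.0384 0 0 0 0 0.6" --pt "0.0094 -0.0384 0 0 0 0 0.6"

```text
time_s: 33.95
ee_pos: [0.5568, 0.115, 0.1001]
eef_rot: [-3.142, -0.001, 0.068]
force: [-0.7, -0.7, 0.6]
grip_width: 0.0755
grip_force: 0.0
```

jog_arm --pt "0.0094 -0.0384 0 0 0 0 0.6" --pt "0.0094 -0.0384 0 0 0 0 0.6" --pt "0.0094 -0.0384 0 0 0 0 0.6" --pt "0.0094 -0.0384 0 0 0 0 0.6" --pt "0.0094 -0.0384 0 0 0 0 0.6"

```text
time_s: 34.45
ee_pos: [0.5906, 0.3097, 0.1001]
eef_rot: [-3.141, -0.0, 0.068]
force: [0.3, -0.8, -0.5]
grip_width: 0.0754
grip_force: 0.0
```

jog_arm --pt "0.0094 -0.0384 0 0 0 -0.05 0.6" --pt "0 0 0 0 0 -0.14 0.6" --pt "0 0 0 0 0 -0.14 0.6" --pt "0 0 0 0 0 -0.14 0.6" --pt "0 0 0 0 0 -0.14 0.6"

```text
time_s: 34.95
ee_pos: [0.5973, 0.3471, 0.0999]
eef_rot: [3.142, -0.0, 0.684]
force: [0.8, 0.0, -0.2]
grip_width: 0.0753
grip_force: 0.0
```

jog_arm --pt "0 0 0 0 0 -0.14 0.6" --pt "0 0 0 0 0 -0.14 0.6" --pt "0 0 0 0 0 -0.14 0.6" --pt "0 0 0 0 0 -0.14 0.6" --pt "0 0 0 0 0 -0.14 0.6"

```text
time_s: 35.45
ee_pos: [0.5974, 0.347, 0.1]
eef_rot: [3.141, -0.0, 1.384]
force: [1.0, 0.2, -0.4]
grip_width: 0.075
grip_force: 0.0
```

jog_arm --pt "0 0 0 0 0 -0.14 0.6" --pt "0 0 0 0 0 -0.14 0.6" --pt "0 0 0 0 0 -0.14 0.6" --pt "0 0 0 0 0 -0.14 0.6" --pt "0 0 0 0 0 -0.14 0.6"

```text
time_s: 35.95
ee_pos: [0.5973, 0.347, 0.1]
eef_rot: [3.141, -0.0, 2.084]
force: [0.0, -0.1, -0.3]
grip_width: 0.0749
grip_force: 0.0
```

jog_arm --pt "0 0 0 0 0 -0.14 0.6" --pt "0 0 0 0 0 -0.14 0.6" --pt "0 0 0 0 0 -0.14 0.6" --pt "0 0 0 0 0 -0.14 0.6" --pt "0 0 0 0 0 0 0.6"

```text
time_s: 36.45
ee_pos: [0.5974, 0.347, 0.0999]
eef_rot: [3.141, 0.0, 2.64]
force: [-0.8, -0.3, -0.2]
grip_width: 0.0751
grip_force: 0.0
```

```bash
python3 - <<'E'
from seg import *
o=ctrl.get_obs();print(o["ee_pos"],o["eef_rot"],o["grip_width"])
m,im=snap("wrist","w10");mt,it=snap("top","t10")
cc=seg(im,'soap',(100,50,540,340));print(cv2.boundingRect(cc));w=plane(m,cc,.020)
r=cv2.minAreaRect(np.ascontiguousarray(w[:,:2],np.float32));b=cv2.boxPoints(r);L=max([b[1]-b[0],b[2]-b[1]],key=np.linalg.norm);print(r,np.degrees(np.arctan2(L[1],L[0])))
E
```

```text
[0.59738003 0.34700743 0.09993968] [3.14135347e+00 1.38018727e-04 2.64014507e+00] 0.07510872010145321
(284, 177, 68, 100)
((0.5975505709648132, 0.3460986614227295), (0.04827965795993805, 0.07487750053405762), 60.18231964111328) -29.81767
```

jog_arm --pt "0 0 0.03 0 0 0.019 0.6" --pt "0 0 0.04 0 0 0 0.6" --pt "0 0 0.03 0 0 0 0.6" --pt "0 0 0.018 0 0 0 0.6" --pt "0 0 0.008 0 0 0 0.6"

```text
time_s: 37.05
ee_pos: [0.5969, 0.3467, -0.0281]
eef_rot: [-3.14, -0.001, 2.617]
force: [0.7, -0.4, 0.5]
grip_width: 0.0751
grip_force: 0.0
```

jog_arm --pt "0 0 0.003 0 0 0 0.6" --pt "0 0 0 0 0 0 -1" --pt "0 0 0 0 0 0 -1" --pt "0 0 0 0 0 0 -1" --pt "0 0 0 0 0 0 -1" --squeeze 20

```text
time_s: 37.55
ee_pos: [0.5978, 0.3472, -0.0287]
eef_rot: [3.141, 0.001, 2.619]
force: [-1.1, -0.4, 2.2]
grip_width: 0.0502
grip_force: 20.0
```

jog_arm --pt "0 0 0 0 0 0 -1" --pt "0 0 0 0 0 0 -1"

```text
time_s: 37.75
ee_pos: [0.5978, 0.3472, -0.0288]
eef_rot: [3.141, 0.001, 2.619]
force: [-1.3, -1.2, 6.9]
grip_width: 0.0497
grip_force: 20.0
```

jog_arm --pt "0 0 -0.01 0 0 0 -1" --pt "0 0 -0.03 0 0 0 -1" --pt "0 0 -0.03 0 0 0 -1" --pt "0 0 -0.03 0 0 -0.127 -1" --pt "0 0 -0.03 0 0 -0.14 -1"

```text
time_s: 38.25
ee_pos: [0.5972, 0.3468, 0.102]
eef_rot: [-3.142, -0.0, 2.891]
force: [0.1, -0.4, -1.0]
grip_width: 0.0501
grip_force: 20.0
```

jog_arm --pt "0 0 0 0 0 -0.14 -1" --pt "0 0 0 0 0 -0.14 -1" --pt "0 0 0 0 0 -0.04 -1" --pt "0.0012 -0.0385 0 0 0 0 -1" --pt "0.0012 -0.0385 0 0 0 0 -1"

```text
time_s: 38.75
ee_pos: [0.5994, 0.2696, 0.1004]
eef_rot: [-3.141, -0.0, -3.076]
force: [0.6, 0.5, -1.8]
grip_width: 0.0496
grip_force: 20.0
```

jog_arm --pt "0.0012 -0.0385 0 0 0 0 -1" --pt "0.0012 -0.0385 0 0 0 0 -1" --pt "0.0012 -0.0385 0 0 0 0 -1" --pt "0.0012 -0.0385 0 0 0 0 -1" --pt "0.0012 -0.0385 0 0 0 0 -1"

```text
time_s: 39.25
ee_pos: [0.6061, 0.0759, 0.1009]
eef_rot: [3.142, 0.0, -3.077]
force: [1.3, 0.1, -1.0]
grip_width: 0.0493
grip_force: 20.0
```

jog_arm --pt "0.0012 -0.0385 0 0 0 0 -1" --pt "0.0012 -0.0385 0 0 0 0 -1" --pt "0.0012 -0.0385 0 0 0 0 -1" --pt "0.0012 -0.0385 0 0 0 0 -1" --pt "0.0012 -0.0385 0 0 0 0 -1"

```text
time_s: 39.75
ee_pos: [0.6124, -0.1166, 0.1008]
eef_rot: [-3.142, 0.0, -3.077]
force: [-0.1, 0.5, -1.5]
grip_width: 0.0496
grip_force: 20.0
```

jog_arm --pt "0.0012 -0.0385 0 0 0 0 -1" --pt "0.0012 -0.0385 0 0 0 0 -1" --pt "0 0 0 0 0 0 -1"

```text
time_s: 40.05
ee_pos: [0.6146, -0.1963, 0.1005]
eef_rot: [-3.141, -0.0, -3.081]
force: [-1.1, 1.0, -0.7]
grip_width: 0.0498
grip_force: 20.0
```

```bash
python3 - <<'E'
from seg import *
o=ctrl.get_obs();print(o["ee_pos"],o["eef_rot"],o["grip_width"])
m,im=snap("wrist","w11")
E
```

```text
[ 0.61461253 -0.19626782  0.1005135 ] [-3.14091675e+00 -3.81631522e-05 -3.08147488e+00] 0.049794062952405266
```

View pics/w11.png

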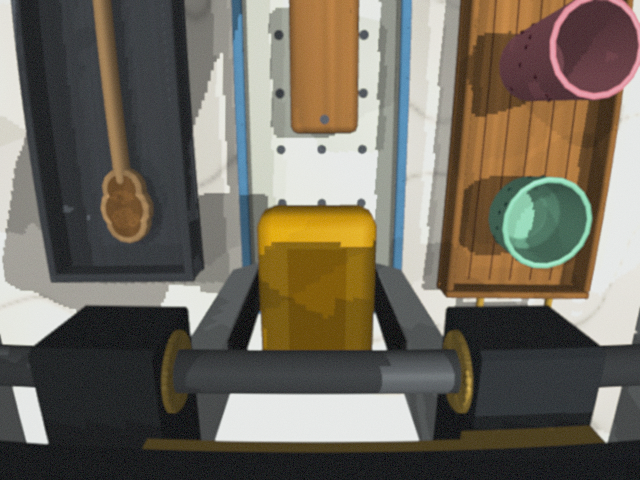

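The soap is held straight above the free end of the tidy, with the brush end at (324,130) clear of it. I shift 4.5 mm to centre and lower.

jog_arm --pt "0 0.0045 0.03 0 0 0 -1" --pt "0 0 0.035 0 0 0 -1" --pt "0 0 0.03 0 0 0 -1" --pt "0 0 0.014 0 0 0 -1" --pt "0 0 0.007 0 0 0 -1"

```text
time_s: 40.6
ee_pos: [0.6147, -0.1867, -0.0164]
eef_rot: [3.141, -0.001, -3.077]
force: [0.3, 0.5, -1.6]
grip_width: 0.05
grip_force: 20.0
```

jog_arm --pt "0 0 0.003 0 0 0 -1" --pt "0 0 0.001 0 0 0 -1" --pt "0 0 0 0 0 0 -1"

```text
time_s: 40.9
ee_pos: [0.6155, -0.1876, -0.0186]
eef_rot: [-3.141, 0.001, -3.077]
force: [0.8, -0.5, -1.7]
grip_width: 0.0497
grip_force: 20.0
```

jog_arm --pt "0 0 0.0015 0 0 0 -1" --pt "0 0 0 0 0 0 -1"

```text
time_s: 41.1
ee_pos: [0.6151, -0.1876, -0.0208]
eef_rot: [-3.141, 0.0, -3.077]
force: [-0.1, -0.0, -0.9]
grip_width: 0.05
grip_force: 20.0
```

Still off by 4 mm in y, so I correct that and finish the descent.

jog_arm --pt "0 -0.0035 0 0 0 0 -1" --pt "0 0 0.001 0 0 0 -1" --pt "0 0 0 0 0 0 -1"

```text
time_s: 41.4
ee_pos: [0.6151, -0.1911, -0.0223]
eef_rot: [3.142, -0.0, -3.078]
force: [0.4, -0.0, -1.5]
grip_width: 0.0496
grip_force: 20.0
```

jog_arm --pt "0 0 0.0005 0 0 0 -1" --pt "0 0 0 0 0 0 -1"

```text
time_s: 41.6
ee_pos: [0.6152, -0.191, -0.0227]
eef_rot: [-3.142, 0.0, -3.077]
force: [-0.3, -0.5, -0.9]
grip_width: 0.0498
grip_force: 20.0
```

jog_arm --pt "0 0 0.0005 0 0 0 -1" --pt "0 0 0 0 0 0 0.15" --pt "0 0 0 0 0 0 0.34" --pt "0 0 0 0 0 0 0.34" --pt "0 0 -0.01 0 0 0 0.34"

```text
time_s: 42.1
ee_pos: [0.6144, -0.1907, -0.0141]
eef_rot: [3.141, -0.002, -3.077]
force: [-1.2, -0.1, -0.3]
grip_width: 0.0629
grip_force: 0.0
```

jog_arm --pt "0 0 -0.03 0 0 0 0.34" --pt "0 0 -0.04 0 0 0 0.34" --pt "0 0 -0.04 0 0 0 0.34" --pt "0 0 -0.04 0 0 0 0.34" --pt "0.03 0 -0.03 0 0 0 0.34"

```text
time_s: 42.6
ee_pos: [0.5866, -0.1927, 0.1699]
eef_rot: [-3.14, 0.003, -3.076]
force: [-0.2, 0.2, -0.4]
grip_width: 0.0626
grip_force: 0.0
```

jog_arm --pt "0.04 0 0 0 0 0 0.34" --pt "0.04 0 0 0 0 0 0.34" --pt "0.04 0 0 0 0 0 0.34" --pt "0.04 0 0 0 0 0 0.34" --pt "0.04 0 0 0 0 0 0.34"

```text
time_s: 43.1
ee_pos: [0.3841, -0.2056, 0.1675]
eef_rot: [-3.141, 0.001, -3.077]
force: [-0.5, -0.3, 0.4]
grip_width: 0.0629
grip_force: 0.0
```

```bash
python3 - <<'E'
from seg import *
o=ctrl.get_obs();print(o["time_s"],o["ee_pos"])
mt,it=snap("top","t12");ms,si=snap("scene","s12")
a=cv2.resize(it[150:320,100:560],None,fx=1.7,fy=1.7);b=cv2.resize(si[130:290,180:380],None,fx=1.9,fy=1.9)
c=np.zeros((600,790,3),np.uint8);c[:289,:782]=a;c[290:594,:380]=b;c[290:594,390:]=cv2.resize(si[130:400,180:560],(400,304))
cv2.imwrite('pics/c12.png',c[:,:,::-1])
E
```

```text
43.1 [ 0.38405264 -0.20559923  0.167456  ]
```

View pics/c12.png

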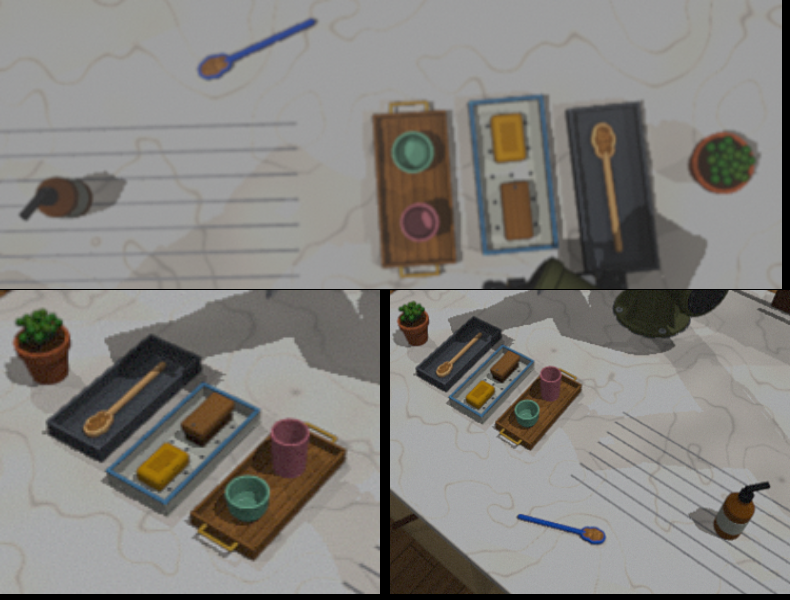

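The picture shows everything in place: tumbler (420,222) and bowl (412,152) upright on oak, spoon flat in steel, soap (508,138) and brush (517,210) flat in the tidy. The bottle, the pot and the blue spoon are untouched.

```bash
python3 -c "
from station import ctrl
print(ctrl.hand_in())"
```

```text
the job is handed in; nothing more can be done
None
```

The job is handed in after about 43 s of robot time: the final pictures show all five things in their places as asked, with the soap bottle, herb pot and blue spoon left where they stood.

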